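# Charge the deburring tumbler

### The job

Get the tumbler ready for its next run: open the drawer of the small bench cabinet, take out the cup and pour all the ceramic chips in it into the tumbler's bowl. After the chips, put every raw lever from the felt mat into the bowl too, stand the empty cup upright back in the drawer and push the drawer fully shut. Leave the sanding blocks where they are; the finished levers in the blue tray are not part of this.

Things in the scene. Friction and masses are not known exactly. Their poses are not given: they have to be found in the camera images.
- cabinet_drawer0 (a joint): how far the drawer is pulled out along its slide, in m: 0 fully shut, 0.18 fully open; it stays where it is left
- cabinet_drawer0_handle (a point): middle of the bar handle of the drawer in a small fixed painted bench cabinet, 260 deep x 220 wide x 140 tall, a yellow foam block on the rear of its top; the handle is a horizontal round bar along the drawer's y, 10 thick and 110 long, standing 35 off the drawer front, 38 below the cabinet's top
- drawer_in (a point): point on the inner floor of the drawer near its front, midway across, 22 above the table; it moves with the drawer. Its x axis points into the cabinet (the drawer opens along -x), z up. Inner front face 64 away in -x, inner back face 151 in +x, inner sides 89 to either y side; handle 118 away in -x. Sides and back rise 96 above this floor, the front panel 107
- cup: round steel cup, 80 tall, 58 across at the foot, 64 at the rim, wall 2.5; origin at the centre of its underside, z up to its mouth; at the start it stands upright in the shut drawer with the chips in it
- cup_rim (a point): centre of the cup's mouth
- tumbler_rim (a point): centre of the open mouth of the tumbler's bowl; the tumbler is a fixed bench machine: a round foot 156 across with an open blue bowl on it and a control box 50 tall that reaches 118 from the axis on one side; mouth 130 above the table, inside diameter here 168, outside 180
- tumbler_in (a point): centre of the bowl's inner floor, 51 above the table, inside diameter here about 134
- block_a: sanding block, 90 x 60 x 33, loose, a bystander; origin at the centre of its underside
- block_b: a second such sanding block, a bystander; beyond it lies a shallow fixed blue tray, 180 x 260 x 50, with two finished levers fixed in it
- chip1: ceramic chip in the cup: six-sided, 20 over its corners, 17 across flats, 15 tall; origin at the centre of its underside, z along its height, x towards a corner
- chip2: ceramic chip in the cup: six-sided, 20 over its corners, 17 across flats, 15 tall; origin at the centre of its underside, z along its height, x towards a corner
- chip3: ceramic chip in the cup: six-sided, 20 over its corners, 17 across flats, 15 tall; origin at the centre of its underside, z along its height, x towards a corner
- chip4: ceramic chip in the cup: six-sided, 20 over its corners, 17 across flats, 15 tall; origin at the centre of its underside, z along its height, x towards a corner
- chip5: ceramic chip in the cup (may be absent): six-sided, 20 over its corners, 17 across flats, 15 tall; origin at the centre of its underside, z along its height, x towards a corner
- chip6: ceramic chip in the cup (may be absent): six-sided, 20 over its corners, 17 across flats, 15 tall; origin at the centre of its underside, z along its height, x towards a corner
- chip7: ceramic chip in the cup (may be absent): six-sided, 20 over its corners, 17 across flats, 15 tall; origin at the centre of its underside, z along its height, x towards a corner
- chip8: ceramic chip in the cup (may be absent): six-sided, 20 over its corners, 17 across flats, 15 tall; origin at the centre of its underside, z along its height, x towards a corner
- lever1: raw cast aluminium lever lying on the grey felt mat (4 thick, fixed, 240 x 260; may be absent): bar 60 (x) x 20 (y) x 14 tall with a round boss 26 across and 22 tall about x = +22; origin at the centre of the bar's underside, z up; lever 65 long in all
- lever2: raw cast aluminium lever lying on the grey felt mat (4 thick, fixed, 240 x 260; may be absent): bar 60 (x) x 20 (y) x 14 tall with a round boss 26 across and 22 tall about x = +22; origin at the centre of the bar's underside, z up; lever 65 long in all
- lever3: raw cast aluminium lever lying on the grey felt mat (4 thick, fixed, 240 x 260; may be absent): bar 60 (x) x 20 (y) x 14 tall with a round boss 26 across and 22 tall about x = +22; origin at the centre of the bar's underside, z up; lever 65 long in all
- lever4: raw cast aluminium lever lying on the grey felt mat (4 thick, fixed, 240 x 260; may be absent): bar 60 (x) x 20 (y) x 14 tall with a round boss 26 across and 22 tall about x = +22; origin at the centre of the bar's underside, z up; lever 65 long in all

How it is judged:
By the outcome, as a careful person would: the job done as asked, in the order asked, and still so for the second after the job is handed in, with the robot touching nothing.
Of chip5, chip6, chip7, chip8 only 1 to 4 are there at a start; the rules pass over those that are not, and their reading is None.
Of lever1, lever2, lever3, lever4 only 2 to 4 are there at a start; the rules pass over those that are not, and their reading is None.
At some moment in a run one of lever1, lever2, lever3, lever4 may be knocked a few centimetres aside while the robot is not near it.
It also fails if it takes over 210 s, if anything falls off the work surface, if the arm or the gripper's body presses on something with over 40 N, if the wrist force passes 120 N, or if a joint passes its speed limit or range.

### The arm

A 6-joint arm with a two-finger parallel gripper is mounted at the origin on the work surface. World frame = base frame: x ahead of the robot, y to its left, z up, the work surface at z = 0. Lengths are in m, angles in rad, forces in N, time in s.
With the tool pointing down it reaches from about 0.325 to 0.9 m from the base axis. Payload 6.1 kg.
Tool frame: the origin (TCP) lies at the very end of the fingers, on their centre line; the grasp point (between the pads) lies 19 mm behind it; z points along the fingers, y is the line along which they close (so a half turn about z gives the same grasp; the last joint's range is limited). The gripper opens to 85 mm and grips with 20 to 120 N. Pads are 22 mm wide; open, the fingers measure 114 mm over their backs; the gripper's body (76 mm by 85 mm) begins 54 mm behind the grasp point. The pads swing forward as they close: fully open they stand 13 mm farther back than shut.
Start: joints at [-1.249, 0.22, 1.526, -0, 1.395, -0.126], TCP at [0.271, -0.563, 0.231] pointing down, gripper open.
Joint ranges: [-2.98, 2.98], [-0.91, 2.08], [0.09, 2.57], [-1.24, 4.39], [0.2, 2.65], [-2.68, 2.68]. Speed limits (rad/s): [2.57, 2.57, 3.01, 3.14, 3.14, 3.14].

### API

Orientations are given as a unit quaternion [w, x, y, z].
In Python, from station import r, cams gives the robot as it stands.
- The arm moves only by the tool move_arm, never from a script. Its arguments are lists of equal length, an entry for each row: "angular": the turn, a rotation vector about the tool's x, y, z in degrees, a list of three; "delta_pos": the shift along the tool's x, y, z in cm, a list of three; "grip": the closure, from -1 (fully open) to 1 (shut). A call has 1 to 5 rows; each row shifts and turns the commanded pose from where the row before left it, along the tool's axes as they then stand; what a row does not reach is not made up. A row lasts 1/10 s, in which the tool goes at most 50 mm and 8.59 degrees, less where a joint would pass 70% of its speed; a pose out of reach is approached as far as the arm can. A call is refused whole if a number of a shift passes 5 or a number of a turn 8.59, either way. A call with a gripper value outside its range is refused whole. The fingers move at their own pace and stop on an object; "newtons" is the grip in N (left out, the last holds). Time passes only in rows, so rows that do not move let the fingers close. It gives the time, the measured TCP pose, the force, the opening and the grip force at its end, in the units of the state.
- r.observe(): the state, without advancing time (a new reading comes with each control period).
- cams.camera(name): name is "scene" or "top"; returns the picture (384x512x3 uint8, red, green, blue); there is no depth.
- cams.get_calibration(name): a dict with "fx", "fy", "cx", "cy" (pixels), "position" and "attitude" of the camera in the world. Camera axes: x right, y up, looking along -z (the intrinsics and any distortion apply to the point x, -y, -z); pixel columns grow to the right and rows downward; lengths in m; the calibration is good to about 2 mm. A picture is of the moment at which its call begins. get_calibration takes no time and is no camera call.
- r.close_job(): hands the job in; it is judged then, once.
The state is a dict: "clock": time; "joints": joint angles; "joint_vel": joint speeds; "joint_efforts": joint torques, N m; "eef_pos": TCP position; "eef_rot": TCP orientation; "force": force on the tool from outside, world axes, zero at the start; "ft_torque": the same for the moment, N m; "finger_gap": finger opening in m; "grasp_force": force on a finger pad.
Only numpy, scipy, OpenCV 4.12 (cv2) and the standard library are available. Lean on these libraries where they do the work, as an engineer would, in place of code of your own. Each camera call takes 0.05 s, during which the arm holds its last target. There are 200 camera calls.

## Working session

There is one attempt and no reset: what is moved stays moved. The work goes in short steps, Python scripts to look and compute and a tool call to move; the robot and the scene stay as the last step left them, time stands still between calls to the robot, and variables do not carry over. Pictures are saved under pics/ and viewed, at most 14 in all, crops included, and the job is handed in when it is done.

Besides the shell and the picture viewer there is one more tool, called as a command line: name --argument value ..., lists and objects as JSON in quotes. move_arm: Moves the arm, as the interface text tells. Its arguments: {"type":"object","properties":{"angular":{"type":"array"},"delta_pos":{"type":"array"},"grip":{"type":"array"},"newtons":{"type":"number"}},"required":["angular","delta_pos","grip"]}

```bash
mkdir -p pics; ls; python3 - <<'E'
from station import r,cams
import cv2
s=r.observe();print(s)
for n in("scene","top"):
    print(n,cams.get_calibration(n)); im=cams.camera(n); cv2.imwrite(f"pics/{n}0.png",cv2.resize(im[:,:,::-1],(800,600),interpolation=cv2.INTER_CUBIC))
E
```

```text
pics
{'clock': 0.0, 'joints': array([-1.24909293e+00,  2.21223697e-01,  1.52762012e+00,  2.22284347e-05,
        1.39469497e+00, -1.26124556e-01]), 'joint_vel': array([-2.00459728e-03,  8.85463070e-05,  7.84488845e-04,  1.33443172e-05,
        1.13798718e-05, -1.71678405e-04]), 'joint_efforts': array([-4.60605334e-04, -4.96897280e+01, -3.89399493e+01, -4.20490478e-04,
        1.09373499e-02,  9.45047049e-06]), 'eef_pos': array([ 0.27042663, -0.56279414,  0.23019598]), 'eef_rot': array([-9.69486561e-04,  9.75035804e-01,  2.22045567e-01, -8.41159433e-05]), 'force': array([ 0.58215589, -0.03046561,  0.51856903]), 'ft_torque': array([-0.00286071,  0.04745034,  0.05168709]), 'grasp_force': 0.0, 'finger_gap': 0.08551931908357972}
scene {'fx': 411.06959562062787, 'fy': 411.06959562062787, 'cx': 254.77675540323037, 'cy': 193.50606676620384, 'position': array([1.06654944, 0.6010598 , 1.13592976]), 'attitude': array([0.28687944, 0.09937837, 0.30544275, 0.90251252])}
top {'fx': 393.7665210386926, 'fy': 393.7665210386926, 'cx': 255.97607244320966, 'cy': 190.9214588356103, 'position': array([ 0.47557312, -0.0214061 ,  1.14795474]), 'attitude': array([-0.6986494 , -0.03127045,  0.04454566,  0.7133911 ])}
```

View pics/scene0.png

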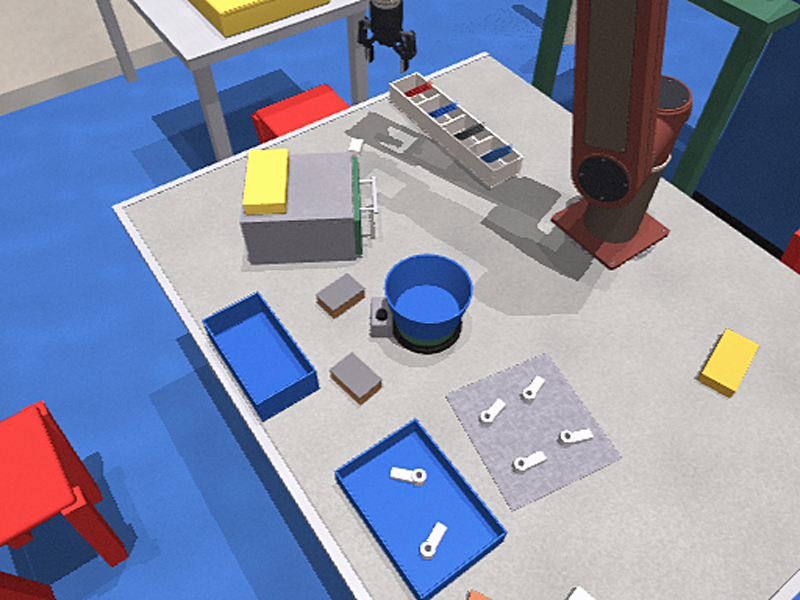

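View pics/top0.png

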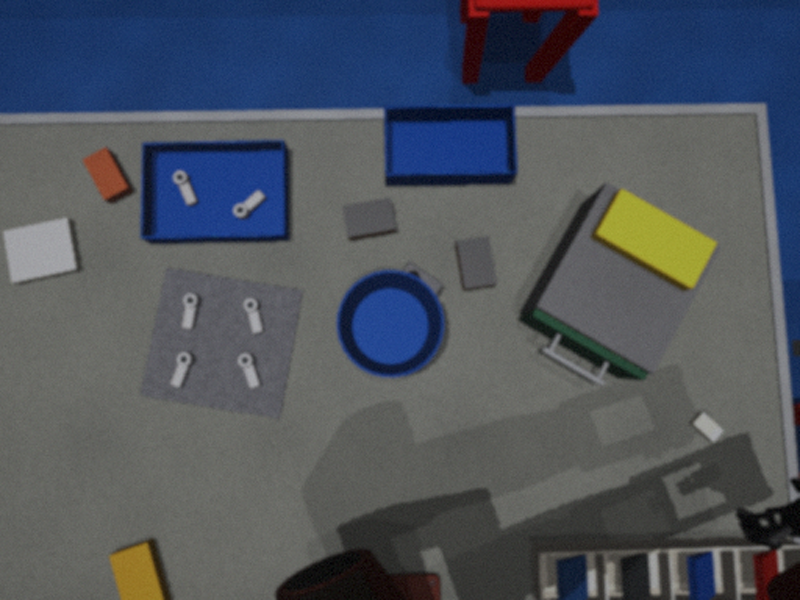

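The scene view shows the cabinet with its foam block at (300,200), the tumbler at (428,300) and four levers on the mat. In the top view the handle bar runs (545,350)–(604,381), the bowl mouth is centred at (391,323), and the lever bosses are at (190,299), (251,304), (184,358) and (245,359).

```bash
cat >h.py <<'E'
import numpy as np,cv2
from scipy.spatial.transform import Rotation as Ro
from station import r,cams
def Rq(q): return Ro.from_quat([q[1],q[2],q[3],q[0]])
def w(name,u,v,z,s=1.5625):
    c=cams.get_calibration(name);u=(u+.5)/s-.5;v=(v+.5)/s-.5
    d=Rq(c["attitude"]).apply([(u-c["cx"])/c["fx"],-(v-c["cy"])/c["fy"],-1])
    p=c["position"];return p+d*(z-p[2])/d[2]
def px(name,P,s=1.5625):
    c=cams.get_calibration(name);q=Rq(c["attitude"]).inv().apply(np.asarray(P)-c["position"])
    return np.array([(c["cx"]-c["fx"]*q[0]/q[2]+.5)*s-.5,(c["cy"]+c["fy"]*q[1]/q[2]+.5)*s-.5])
def go(P,yaw=None,rows=None):
    "tool-down target: turn about tool z first (deg), then shift in the turned tool frame (cm)"
    o=r.observe();R=Rq(o["eef_rot"]);x=R.apply([1,0,0]);y0=np.degrees(np.arctan2(x[1],x[0]))
    yw=y0 if yaw is None else yaw
    T=Ro.from_euler('z',yw,degrees=True)*Ro.from_euler('x',180,degrees=True)
    rv=(R.inv()*T).as_rotvec(degrees=True)
    d=T.inv().apply(np.array(P)-o["eef_pos"])*100
    print("yaw",y0.round(1),"->",yw,"rotvec",rv.round(1),"shift",d.round(2),"t",round(o["clock"],2))
def st():
    o=r.observe();print({k:np.round(v,3).tolist() for k,v in o.items() if k not in("joint_vel","joint_efforts")})
def snap(f,name,crop=None):
    im=cv2.resize(cams.camera(name)[:,:,::-1],(800,600),interpolation=cv2.INTER_CUBIC)
    if crop: x,y,a,b=crop;im=cv2.resize(im[y:b,x:a],None,fx=min(800/(a-x),600/(b-y)),fy=min(800/(a-x),600/(b-y)),interpolation=cv2.INTER_CUBIC)
    cv2.imwrite("pics/"+f,im)
E
python3 - <<'E'
from h import *
for n,u,v,z in [("top",545,350,.105),("top",604,381,.105),("scene",374,178,.105),("scene",372,238,.105),("top",538,303,.14),("top",650,372,.14),("top",607,187,.14),("scene",358,152,.14),("scene",356,214+5,.14),("scene",241,220,.14),("top",391,323,.13),("scene",428,297,.13)]:
    print(n,u,v,z,w(n,u,v,z).round(4))
for a,b in [((190,299),(187,326)),((251,304),(258,331)),((184,358),(177,385)),((245,359),(254,385))]:
    A=w("top",*a,.026);B=w("top",*b,.018);d=A-B;print(A.round(4),B.round(4),np.linalg.norm(d[:2]).round(3),np.degrees(np.arctan2(d[1],d[0])).round(1))
E
```

```text
top 545 350 0.105 [ 0.4951 -0.286   0.105 ]
top 604 381 0.105 [ 0.4407 -0.3837  0.105 ]
scene 374 178 0.105 [ 0.4374 -0.3786  0.105 ]
scene 372 238 0.105 [ 0.5499 -0.2198  0.105 ]
top 538 303 0.14 [ 0.5721 -0.2691  0.14  ]
top 650 372 0.14 [ 0.4548 -0.4482  0.14  ]
top 607 187 0.14 [ 0.7667 -0.3953  0.14  ]
scene 358 152 0.14 [ 0.4387 -0.4432  0.14  ]
scene 356 219 0.14 [ 0.5644 -0.2586  0.14  ]
scene 241 220 0.14 [ 0.7696 -0.3992  0.14  ]
top 391 323 0.13 [ 0.5446 -0.0255  0.13  ]
scene 428 297 0.13 [ 0.5608 -0.0031  0.13  ]
[0.6031 0.3395 0.026 ] [0.5544 0.3468 0.018 ] 0.049 -8.5
[0.5917 0.2287 0.026 ] [0.5426 0.2176 0.018 ] 0.05 12.8
[0.4962 0.3487 0.026 ] [0.448  0.3632 0.018 ] 0.05 -16.7
[0.492  0.2391 0.026 ] [0.4449 0.2245 0.018 ] 0.049 17.2
```

```bash
python3 - <<'E'
from h import *
A=cv2.imread("pics/top0.png")[280:400,500:700];B=cv2.imread("pics/scene0.png")[130:290,330:490]
m=np.zeros((600,800,3),np.uint8)
m[:240,:400]=cv2.resize(A,(400,240));
m=cv2.resize(A,(800,480),interpolation=cv2.INTER_CUBIC)
B=cv2.resize(B,None,fx=3.7,fy=3.7,interpolation=cv2.INTER_CUBIC)
cv2.imwrite("pics/c1.png",m);cv2.imwrite("pics/c2.png",B)
E
```

```text
(no output)
```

View pics/c1.png

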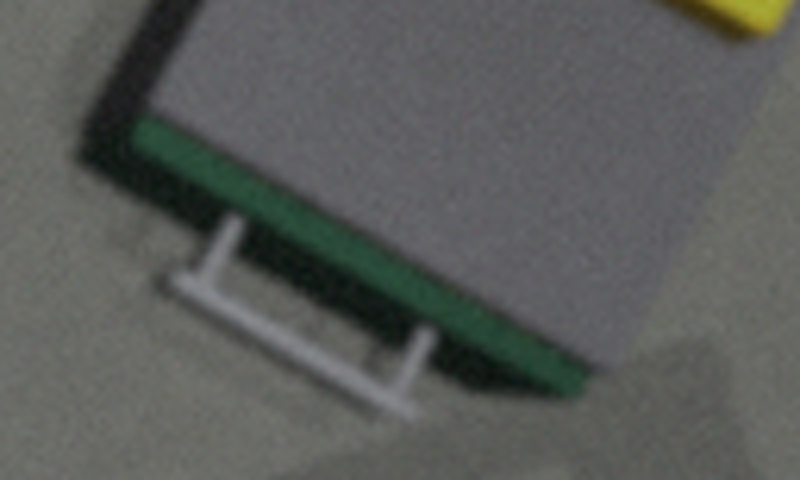

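View pics/c2.png

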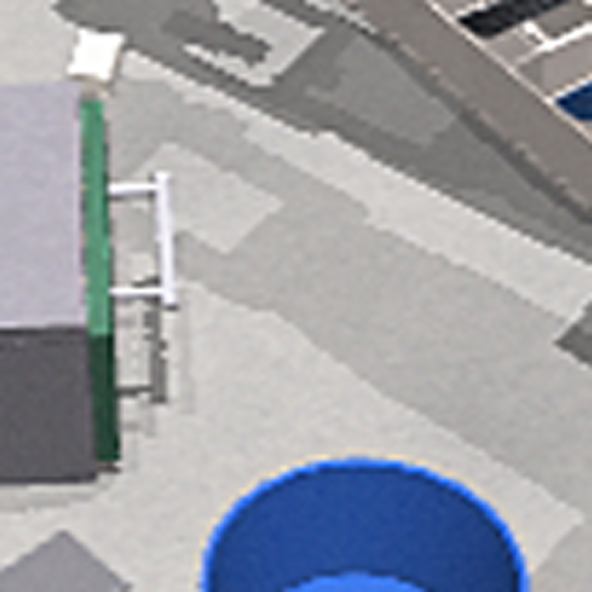

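c1 shows the bar ends at (170,277) and (412,412), and c2 shows them at (160,175) and (172,305).

```bash
python3 - <<'E'
from h import *
for n,u,v in [("top",542.5,349.3),("top",603,383),("scene",373.2,177.3),("scene",376.5,212.4)]: print(n,w(n,u,v,.102).round(4))
a=w("top",537,312,.129);b=w("top",646,376,.129);print(a,b)
P=np.array([.5446,-.0255,.13])
print(px("scene",P), [px("scene",P+.09*np.array([np.cos(t),np.sin(t),0])).round(0).tolist() for t in np.arange(0,6.28,.52)])
# expected move to above handle
h=np.mean([w("top",542.5,349.3,.102),w("top",603,383,.102),w("scene",373.2,177.3,.102),w("scene",376.5,212.4,.102)],0);print(h)
go([h[0],h[1],.20],yaw=57.5)
E
```

```text
top [ 0.4964 -0.2825  0.102 ]
top [ 0.4373 -0.3828  0.102 ]
scene [ 0.4358 -0.3846  0.102 ]
scene [ 0.4957 -0.2823  0.102 ]
[ 0.55806868 -0.2694652   0.129     ] [ 0.44816416 -0.44572759  0.129     ]
[427.71722621 286.16900585] [[391.0, 307.0], [409.0, 319.0], [433.0, 322.0], [455.0, 316.0], [469.0, 302.0], [472.0, 284.0], [463.0, 267.0], [446.0, 256.0], [424.0, 253.0], [403.0, 258.0], [388.0, 271.0], [383.0, 288.0], [390.0, 305.0]]
[ 0.46629768 -0.33305223  0.102     ]
yaw 25.7 -> 57.5 rotvec [ -0.1  -0.  -31.8] shift [29.91  4.17  3.03] t 0.1
```

move_arm --angular '[[0, 0, -8.4], [0, 0, -8.3], [0, 0, -8.3], [0, 0, -8.3], [0, 0, 0]]' --delta_pos '[[0, 0, 0], [0, 0, 0], [0, 0, 0], [0, 0, 0], [0, 0, 0]]' --grip '[0.3, 0.3, 0.3, 0.3, 0.3]' --newtons 40

```text
clock: 0.6
eef_pos: [0.2705, -0.563, 0.2307]
eef_rot: [-0.001, 0.87, 0.493, 0.0]
force: [0.4, 0.1, -0.6]
finger_gap: 0.0301
grasp_force: 0.0
```

move_arm --angular '[[0, 0, 0], [0, 0, 0], [0, 0, 0], [0, 0, 0], [0, 0, 0]]' --delta_pos '[[4, 0.7, 0.5], [4, 0.7, 0.5], [4, 0.7, 0.5], [4, 0.7, 0.5], [4, 0.7, 0.5]]' --grip '[0.3, 0.3, 0.3, 0.3, 0.3]'

```text
clock: 1.1
eef_pos: [0.4044, -0.4086, 0.2059]
eef_rot: [-0.0, 0.872, 0.49, 0.0]
force: [1.1, -0.9, -1.3]
finger_gap: 0.0299
grasp_force: 0.0
```

move_arm --angular '[[0, 0, 0], [0, 0, 0], [0, 0, 0], [0, 0, 0], [0, 0, 0]]' --delta_pos '[[4, 0.7, 0.5], [4, 0.7, 0], [1.8, 0, 0], [0, 0, 0], [0, 0, 0]]' --grip '[0.3, 0.3, 0.3, 0.3, 0.3]'

```text
clock: 1.6
eef_pos: [0.4662, -0.3333, 0.2011]
eef_rot: [-0.0, 0.871, 0.492, -0.0]
force: [0.2, -0.3, 0.2]
finger_gap: 0.0301
grasp_force: 0.0
```

```bash
python3 - <<'E'
from h import *
st();go([.4663,-.3330,.083],59)
E
```

```text
{'clock': 1.6, 'joints': [-0.758, 0.12, 1.697, -0.001, 1.324, -0.215], 'eef_pos': [0.466, -0.333, 0.201], 'eef_rot': [-0.0, 0.871, 0.492, -0.0], 'force': [0.155, -0.28, 0.166], 'ft_torque': [0.002, 0.008, -0.009], 'grasp_force': 0.0, 'finger_gap': 0.03}
yaw 58.9 -> 59 rotvec [-0.   0.  -0.1] shift [ 0.03 -0.   11.81] t 1.6
```

move_arm --angular '[[0, 0, 0], [0, 0, 0], [0, 0, 0], [0, 0, 0], [0, 0, 0]]' --delta_pos '[[0, 0, 2], [0, 0, 2.5], [0, 0, 2.5], [0, 0, 2.5], [0, 0, 2.2]]' --grip '[0.48, 0.48, 0.48, 0.48, 0.48]'

```text
clock: 2.1
eef_pos: [0.465, -0.3346, 0.083]
eef_rot: [-0.0, 0.871, 0.49, -0.0]
force: [-7.7, 5.9, 58.1]
finger_gap: 0.0225
grasp_force: 32.0
```

move_arm --angular '[[0, 0, 0], [0, 0, 0], [0, 0, 0], [0, 0, 0], [0, 0, 0]]' --delta_pos '[[0, 0, 0], [0, 0, 0], [0, 0, 0], [0, 0, 0], [0, 0, 0]]' --grip '[1, 1, 1, 1, 1]'

```text
clock: 2.6
eef_pos: [0.4651, -0.3349, 0.0842]
eef_rot: [0.0, 0.871, 0.491, -0.001]
force: [-3.8, -5.7, -0.9]
finger_gap: 0.0095
grasp_force: 38.9
```

move_arm --angular '[[0, 0, 0], [0, 0, 0], [0, 0, 0], [0, 0, 0], [0, 0, 0]]' --delta_pos '[[0, -0.5, 0], [0, -1, 0], [0, -1.5, 0], [0, -1.5, 0], [0, -1.5, 0]]' --grip '[1, 1, 1, 1, 1]'

```text
clock: 3.1
eef_pos: [0.4141, -0.3035, 0.0842]
eef_rot: [0.001, 0.871, 0.491, -0.0]
force: [-2.0, -5.2, -1.7]
finger_gap: 0.0093
grasp_force: 39.9
```

```bash
python3 - <<'E'
from h import *
st()
E
```

```text
{'clock': 3.1, 'joints': [-0.785, 0.114, 1.942, -0.001, 1.084, -0.242], 'eef_pos': [0.414, -0.303, 0.084], 'eef_rot': [0.001, 0.871, 0.491, -0.0], 'force': [-1.96, -5.191, -1.698], 'ft_torque': [-0.78, 0.131, -0.103], 'grasp_force': 39.867, 'finger_gap': 0.009}
```

move_arm --angular '[[0, 0, 0], [0, 0, 0], [0, 0, 0], [0, 0, 0], [0, 0, 0]]' --delta_pos '[[0, -1.5, 0], [0, -1.5, 0], [0, -1.5, 0], [0, -1.5, 0], [0, -1.5, 0]]' --grip '[1, 1, 1, 1, 1]'

```text
clock: 3.6
eef_pos: [0.3501, -0.264, 0.0842]
eef_rot: [0.001, 0.871, 0.492, 0.0]
force: [0.9, -1.8, -2.2]
finger_gap: 0.0095
grasp_force: 39.9
```

move_arm --angular '[[0, 0, 0], [0, 0, 0], [0, 0, 0], [0, 0, 0], [0, 0, 0]]' --delta_pos '[[0, -1.5, 0], [0, -1.5, 0], [0, -1, 0], [0, 0, 0], [0, 0, 0]]' --grip '[1, 1, 1, 1, 1]'

```text
clock: 4.1
eef_pos: [0.3162, -0.2431, 0.0842]
eef_rot: [-0.0, 0.871, 0.492, -0.0]
force: [-1.0, -0.9, -2.8]
finger_gap: 0.0096
grasp_force: 39.9
```

move_arm --angular '[[0, 0, 0], [0, 0, 0], [0, 0, 0], [0, 0, 0], [0, 0, 0]]' --delta_pos '[[0, 0, 0], [0, 0, 0], [0, 0, -3], [0, 0, -4.5], [0, 0, -4.5]]' --grip '[0.4, 0.4, 0.4, 0.4, 0.4]'

```text
clock: 4.6
eef_pos: [0.3164, -0.2427, 0.2055]
eef_rot: [-0.001, 0.87, 0.492, 0.0]
force: [0.6, -1.0, -0.3]
finger_gap: 0.0255
grasp_force: 0.0
```

```bash
python3 - <<'E'
from h import *
st();snap("t1.png","top",(400,220,700,445));snap("s1.png","scene",(280,100,520,280))
E
```

```text
{'clock': 4.6, 'joints': [-0.853, -0.334, 2.106, 0.0, 1.371, -0.312], 'eef_pos': [0.316, -0.243, 0.205], 'eef_rot': [-0.001, 0.87, 0.492, 0.0], 'force': [0.585, -0.98, -0.316], 'ft_torque': [-0.011, -0.03, -0.055], 'grasp_force': 0.0, 'finger_gap': 0.026}
```

View pics/s1.png

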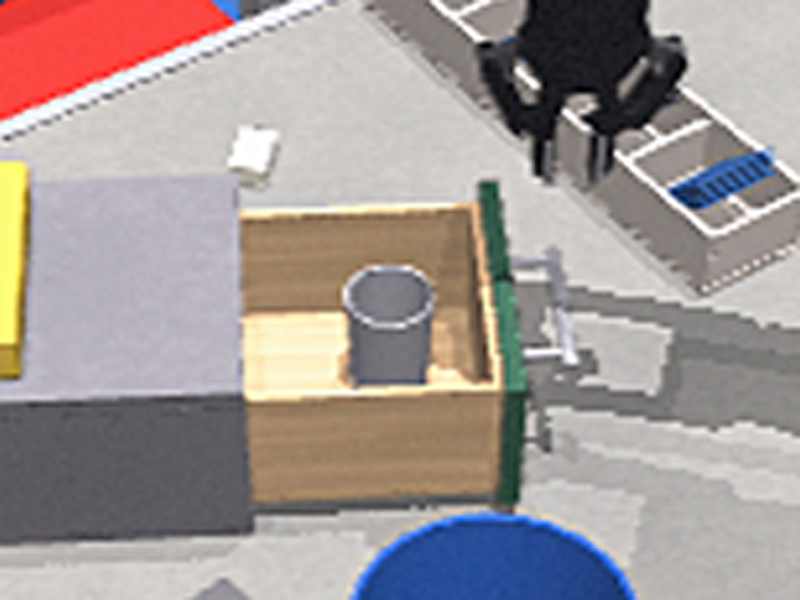

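View pics/t1.png

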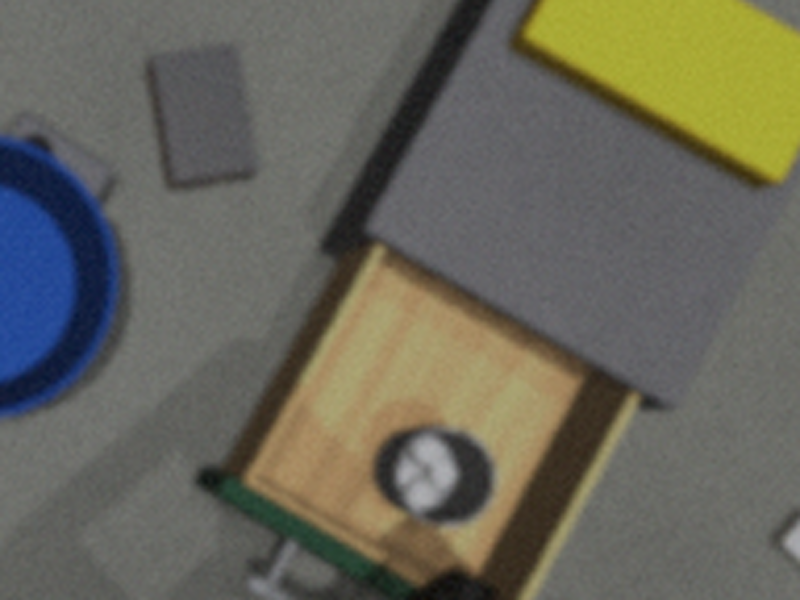

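```bash
python3 - <<'E'
from h import *
a=w("scene",397,189.1,.102);b=w("top",566.9,398.1,.102);print(a,b)
h=np.array([.316,-.243]);c=np.deg2rad(-31);X=np.array([np.cos(c),np.sin(c)]);Y=np.array([-X[1],X[0]])
m=(a+b)[:2]/2; print(m,(m-h)@X,(m-h)@Y)
# drawer wall top corners
for n,u,v,z in[("top",400+380/2.667,220+250/2.667,.118),("top",400+248/2.667,220+478/2.667,.118),("scene",280+250/3.333,100+400/3.333,.118),("scene",280+495/3.333,100+390/3.333,.118)]:print(w(n,u,v,z))
E
```

```text
[ 0.41301959 -0.31849716  0.102     ] [ 0.41342426 -0.32005314  0.102     ]
[ 0.41322192 -0.31927515] 0.12262006068197925 -0.015307571483345054
[ 0.55583124 -0.28128983  0.118     ]
[ 0.41533171 -0.19219109  0.118     ]
[ 0.55683543 -0.2762737   0.118     ]
[ 0.41802586 -0.19007604  0.118     ]
```

move_arm --angular '[[0, 8, 0], [0, 0, 0]]' --delta_pos '[[0, 0, 0], [0, 0, 0]]' --grip '[0, -0.5]'

```text
clock: 4.9
eef_pos: [0.316, -0.2448, 0.2044]
eef_rot: [-0.034, 0.869, 0.489, 0.062]
force: [1.1, 0.1, -0.1]
finger_gap: 0.0538
grasp_force: 0.0
```

```bash
python3 - <<'E'
from h import *
st();go([.4132,-.3193,.205],52)
E
```

```text
{'clock': 4.9, 'joints': [-0.968, -0.306, 2.093, 0.131, 1.413, -0.448], 'eef_pos': [0.316, -0.245, 0.204], 'eef_rot': [-0.034, 0.869, 0.489, 0.062], 'force': [1.055, 0.094, -0.115], 'ft_torque': [-0.074, 0.067, 0.011], 'grasp_force': 0.0, 'finger_gap': 0.054}
yaw 58.8 -> 52 rotvec [-0.4 -8.1  6.8] shift [ 0.11 12.24 -0.06] t 4.9
```

```bash
cat >>h.py <<'E'
def go2(P,yaw,tilt=0,start=None):
    "general: turn first by rotvec, then shift in final tool frame; returns (T,P) so legs chain"
    o=r.observe();R,p=start if start else (Rq(o["eef_rot"]),o["eef_pos"])
    T=Ro.from_euler('z',yaw,degrees=True)*Ro.from_euler('x',180,degrees=True)*Ro.from_euler('y',tilt,degrees=True)
    rv=(R.inv()*T).as_rotvec(degrees=True);d=T.inv().apply(np.array(P)-p)*100
    print("rotvec",rv.round(1),"n>=",int(np.ceil(np.abs(rv).max()/8.5)),"shift",d.round(2));return T,np.array(P)
E
python3 - <<'E'
from h import *
z=np.array([-.616*.4226,-.788*.4226,-.906]);F=np.array([.4058,-.3288,.059])
a=go2(F-.13*z,52,-25);a=go2(F,52,-25,a);print(F-.13*z)
# kinematic fit
from scipy.optimize import least_squares
D=[(.221,1.528,.6244,.2302),(.12,1.697,.573,.201),(.114,1.942,.5132,.0842),(-.334,2.106,.3987,.2055)]
def f(x):
    r0,a,b,c,h=x;e=[]
    for p,q,R,Z in D:
        s=p+q;e+=[r0+a*np.sin(p)+b*np.sin(s)+c*np.cos(s)-R,h+a*np.cos(p)+b*np.cos(s)-c*np.sin(s)-Z]
    return e
s=least_squares(f,[0,.4,.4,0,.1]);print(s.x.round(3),s.cost)
E
```

```text
rotvec [  1.1 -33.1   6.8] n>= 4 shift [ 5.16 12.25  0.65]
rotvec [0. 0. 0.] n>= 0 shift [-0. -0. 13.]
[ 0.43964181 -0.28550886  0.17678   ]
[ 0.006  0.406  0.546  0.048 -0.022] 1.010834297670748e-07
```

move_arm --angular '[[0.3, -8.3, 1.7], [0.3, -8.3, 1.7], [0.3, -8.3, 1.7], [0.3, -8.2, 1.7], [0, 0, 0]]' --delta_pos '[[0, 0, -0.5], [0, 0, -0.5], [0, 0, 0], [0, 0, 0], [0, 0, 0]]' --grip '[-1, -1, -1, -1, -1]'

```text
clock: 5.4
eef_pos: [0.3174, -0.241, 0.2125]
eef_rot: [0.095, 0.875, 0.432, -0.198]
force: [0.2, 0.3, 0.3]
finger_gap: 0.0854
grasp_force: 0.0
```

move_arm --angular '[[0, 0, 0], [0, 0, 0], [0, 0, 0], [0, 0, 0], [0, 0, 0]]' --delta_pos '[[1.3, 3, 0], [1.3, 3, 0], [1.3, 3, 0], [1.3, 3.2, 0], [0, 0, 0]]' --grip '[-1, -1, -1, -1, -1]'

```text
clock: 5.9
eef_pos: [0.4431, -0.2826, 0.1897]
eef_rot: [0.093, 0.876, 0.43, -0.196]
force: [0.2, -0.4, -0.2]
finger_gap: 0.0853
grasp_force: 0.0
```

```bash
python3 - <<'E'
from h import *
st();go2([.4058,-.3288,.059],52,-25)
E
```

```text
{'clock': 5.9, 'joints': [-0.454, 0.125, 1.776, -0.437, 1.361, 0.323], 'eef_pos': [0.443, -0.283, 0.19], 'eef_rot': [0.093, 0.876, 0.43, -0.196], 'force': [0.176, -0.431, -0.182], 'ft_torque': [0.173, -0.15, 0.016], 'grasp_force': 0.0, 'finger_gap': 0.085}
rotvec [-0.2  0.1  0.3] n>= 1 shift [ 0.14 -0.1  14.36]
```

move_arm --angular '[[-0.2, 0, 0.3], [0, 0, 0], [0, 0, 0], [0, 0, 0], [0, 0, 0]]' --delta_pos '[[0.1, -0.1, 3], [0, 0, 3], [0, 0, 3], [0, 0, 3], [0, 0, 2.3]]' --grip '[-1, -1, -1, -1, -1]'

```text
clock: 6.4
eef_pos: [0.4038, -0.3296, 0.062]
eef_rot: [0.098, 0.878, 0.427, -0.194]
force: [10.5, -4.9, 9.9]
finger_gap: 0.0857
grasp_force: 3.8
```

move_arm --angular '[[0, 0, 0], [0, 0, 0], [0, 0, 0], [0, 0, 0], [0, 0, 0]]' --delta_pos '[[0, 0, 0], [0, 0, 0], [0, 0, 0], [0, 0, 0], [0, 0, 0]]' --grip '[0, 0, 0, 0, 0]' --newtons 60

```text
clock: 6.9
eef_pos: [0.4038, -0.3278, 0.0622]
eef_rot: [0.097, 0.877, 0.427, -0.195]
force: [0.9, -0.7, -2.2]
finger_gap: 0.0621
grasp_force: 64.3
```

```bash
python3 - <<'E'
from h import *
st()
E
```

```text
{'clock': 6.9, 'joints': [-0.561, 0.25, 1.905, -0.498, 1.087, 0.36], 'eef_pos': [0.404, -0.328, 0.062], 'eef_rot': [0.097, 0.877, 0.427, -0.195], 'force': [0.937, -0.72, -2.189], 'ft_torque': [0.211, -0.193, 0.017], 'grasp_force': 64.303, 'finger_gap': 0.062}
```

move_arm --angular '[[0, 0, 0], [0, 0, 0], [0, 0, 0], [0, 0, 0], [0, 0, 0]]' --delta_pos '[[-0.8, 0, -1.8], [-1.7, 0, -3.6], [-1.7, 0, -3.6], [-1.7, 0, -3.6], [-1.3, 0, -2.7]]' --grip '[0, 0, 0, 0, 0]'

```text
clock: 7.4
eef_pos: [0.4039, -0.3279, 0.234]
eef_rot: [0.098, 0.878, 0.427, -0.194]
force: [1.0, -0.0, -1.7]
finger_gap: 0.0616
grasp_force: 65.0
```

```bash
python3 - <<'E'
from h import *
st();a=go2([.544,.003,.228],85,-25)
C=np.array([.545,.015,.25])
for t in (60,90,105):
    z=(Ro.from_euler('z',85,degrees=True)*Ro.from_euler('x',180,degrees=True)*Ro.from_euler('y',t,degrees=True)).apply([0,0,1])
    print(t,z.round(2));a=go2(C+.028*z,85,t,a)
snap("s2.png","scene",(280,60,640,330))
E
```

```text
{'clock': 7.4, 'joints': [-0.561, 0.028, 1.793, -0.445, 1.383, 0.201], 'eef_pos': [0.404, -0.328, 0.234], 'eef_rot': [0.098, 0.878, 0.427, -0.194], 'force': [1.035, -0.021, -1.71], 'ft_torque': [0.234, -0.203, 0.05], 'grasp_force': 64.988, 'finger_gap': 0.062}
rotvec [-13.7   0.2 -30. ] n>= 4 shift [ 31.23  11.07 -13.9 ]
60 [ 0.08  0.86 -0.5 ]
rotvec [ 0. 85. -0.] n>= 10 shift [ 2.51 -0.    2.74]
90 [ 0.09  1.   -0.  ]
rotvec [ 0. 30. -0.] n>= 4 shift [1.4  0.   0.38]
105 [0.08 0.96 0.26]
rotvec [ 0. 15.  0.] n>= 2 shift [ 0.72 -0.    0.1 ]
```

View pics/s2.png

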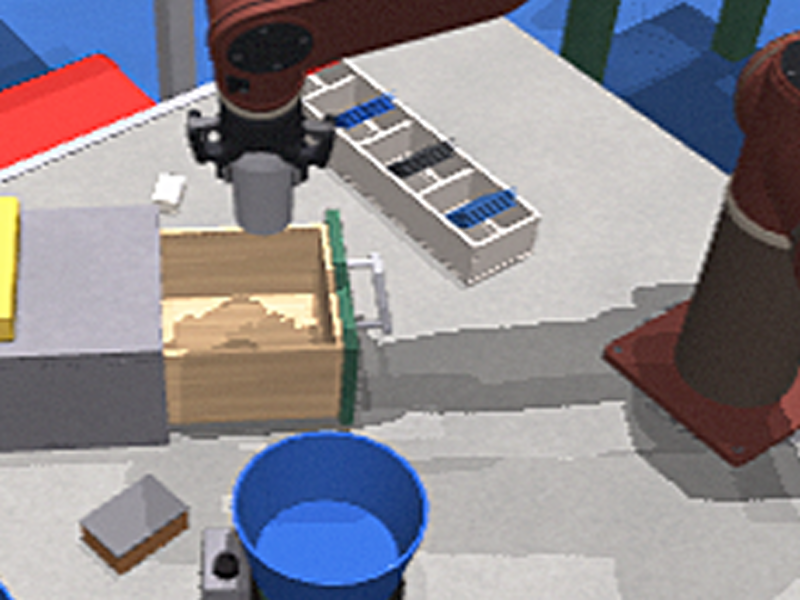

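The cup is held upright at crop (265,195) and the drawer below it is empty.

move_arm --angular '[[-3.4, 0, -7.5], [-3.4, 0, -7.5], [-3.4, 0, -7.5], [-3.5, 0.2, -7.5], [0, 0, 0]]' --delta_pos '[[0, 0, -0.5], [0, 0, -0.5], [0, 0, 0], [0, 0, 0], [1, 0.3, -0.4]]' --grip '[0, 0, 0, 0, 0]'

```text
clock: 7.95
eef_pos: [0.4083, -0.3137, 0.2395]
eef_rot: [0.145, 0.72, 0.66, -0.16]
force: [-0.2, -0.3, -0.7]
finger_gap: 0.0618
grasp_force: 65.2
```

move_arm --angular '[[0, 0, 0], [0, 0, 0], [0, 0, 0], [0, 0, 0], [0, 0, 0]]' --delta_pos '[[3.8, 1.4, -1.6], [3.8, 1.4, -1.6], [3.8, 1.4, -1.6], [3.8, 1.4, -1.6], [3.8, 1.4, -1.6]]' --grip '[0, 0, 0, 0, 0]'

```text
clock: 8.45
eef_pos: [0.4979, -0.1123, 0.2317]
eef_rot: [0.145, 0.721, 0.658, -0.16]
force: [0.4, -0.5, -1.5]
finger_gap: 0.062
grasp_force: 65.2
```

move_arm --angular '[[0, 0, 0], [0, 0, 0], [0, 0, 0], [0, 0, 0], [0, 0, 0]]' --delta_pos '[[3.8, 1.4, -1.6], [3.8, 1.4, -1.6], [2.5, 1, -1], [1.2, 0, -0.5], [0, 0, 0]]' --grip '[0, 0, 0, 0, 0]'

```text
clock: 8.95
eef_pos: [0.5459, 0.0056, 0.2259]
eef_rot: [0.144, 0.72, 0.66, -0.161]
force: [0.2, 0.0, -1.0]
finger_gap: 0.0616
grasp_force: 65.3
```

```bash
python3 - <<'E'
from h import *
st();a=go2([.544,.003,.228],85,-25)
E
```

```text
{'clock': 8.95, 'joints': [0.118, 0.138, 1.69, -0.429, 1.427, 0.292], 'eef_pos': [0.546, 0.006, 0.226], 'eef_rot': [0.144, 0.72, 0.66, -0.161], 'force': [0.161, 0.023, -1.028], 'ft_torque': [0.265, -0.044, 0.022], 'grasp_force': 65.265, 'finger_gap': 0.062}
rotvec [-0.2 -0.1  0.1] n>= 1 shift [-0.33 -0.16 -0.07]
```

move_arm --angular '[[0, 7, 0], [0, 7, 0], [0, 7, 0], [0, 7, 0], [0, 7, 0]]' --delta_pos '[[0.35, 0, 0], [0.35, 0, 0], [0.35, 0, 0], [0.35, 0, 0], [0.35, 0, 0]]' --grip '[0, 0, 0, 0, 0]'

```text
clock: 9.45
eef_pos: [0.5472, 0.0192, 0.2244]
eef_rot: [-0.061, 0.736, 0.671, 0.066]
force: [-0.7, -0.0, -2.1]
finger_gap: 0.0618
grasp_force: 65.1
```

move_arm --angular '[[0, 7, 0], [0, 7, 0], [0, 7, 0], [0, 7, 0], [0, 7, 0]]' --delta_pos '[[0.35, 0, 0], [0.35, 0, 0], [0.35, 0, 0], [0.35, 0, 0], [0.35, 0, 0]]' --grip '[0, 0, 0, 0, 0]'

```text
clock: 9.95
eef_pos: [0.5485, 0.0344, 0.2311]
eef_rot: [-0.26, 0.682, 0.622, 0.283]
force: [-0.5, 0.3, -2.2]
finger_gap: 0.0619
grasp_force: 65.2
```

```bash
python3 - <<'E'
from h import *
st();R=Rq(r.observe()["eef_rot"]);print(R.as_matrix().round(2))
C=np.array([.545,.015,.255])
a=None
for t in (60,90):
    z=(Ro.from_euler('z',85,degrees=True)*Ro.from_euler('x',180,degrees=True)*Ro.from_euler('y',t,degrees=True)).apply([0,0,1])
    a=go2(C+.028*z,85,t,a)
E
```

```text
{'clock': 9.95, 'joints': [-0.505, 0.17, 1.779, 0.707, 1.578, -0.55], 'eef_pos': [0.548, 0.034, 0.231], 'eef_rot': [-0.26, 0.682, 0.622, 0.283], 'force': [-0.469, 0.296, -2.168], 'ft_torque': [-0.552, 0.101, 0.012], 'grasp_force': 65.202, 'finger_gap': 0.062}
[[ 0.07  1.    0.06]
 [ 0.7  -0.09  0.71]
 [ 0.71 -0.   -0.7 ]]
rotvec [ 0.1 14.8 -0.3] n>= 2 shift [ 1.09 -0.18 -0.09]
rotvec [ 0. 30. -0.] n>= 4 shift [1.4  0.   0.38]
```

move_arm --angular '[[0, 7, 0], [0, 7, 0], [0, 7, 0], [0, 7, 0], [0, 7, 0]]' --delta_pos '[[0.4, 0, 0], [0.4, 0, 0], [0.4, 0, 0], [0.4, 0, 0], [0.4, 0, 0]]' --grip '[0, 0, 0, 0, 0]'

```text
clock: 10.45
eef_pos: [0.5495, 0.0445, 0.2476]
eef_rot: [-0.436, 0.566, 0.515, 0.475]
force: [0.2, 0.8, -1.3]
finger_gap: 0.0621
grasp_force: 65.2
```

move_arm --angular '[[0, 5, 0], [0, 5, 0], [0, 5, 0], [0, 0, 0], [0, 0, 0]]' --delta_pos '[[0.25, 0, 0], [0.25, 0, 0], [0.25, 0, 0], [0, 0, 0], [0, 0, 0]]' --grip '[0, 0, 0, 0, 0]'

```text
clock: 10.95
eef_pos: [0.5497, 0.0463, 0.2544]
eef_rot: [-0.499, 0.5, 0.455, 0.543]
force: [0.1, 0.3, -1.6]
finger_gap: 0.0619
grasp_force: 65.2
```

```bash
python3 - <<'E'
from h import *
st();snap("s3.png","scene",(280,100,620,355));snap("t3.png","top",(300,200,600,425))
E
```

```text
{'clock': 10.95, 'joints': [-0.634, 0.61, 1.742, 1.23, 2.013, -0.829], 'eef_pos': [0.55, 0.046, 0.254], 'eef_rot': [-0.499, 0.5, 0.455, 0.543], 'force': [0.074, 0.257, -1.553], 'ft_torque': [-0.715, -0.018, -0.015], 'grasp_force': 65.177, 'finger_gap': 0.062}
```

View pics/s3.png

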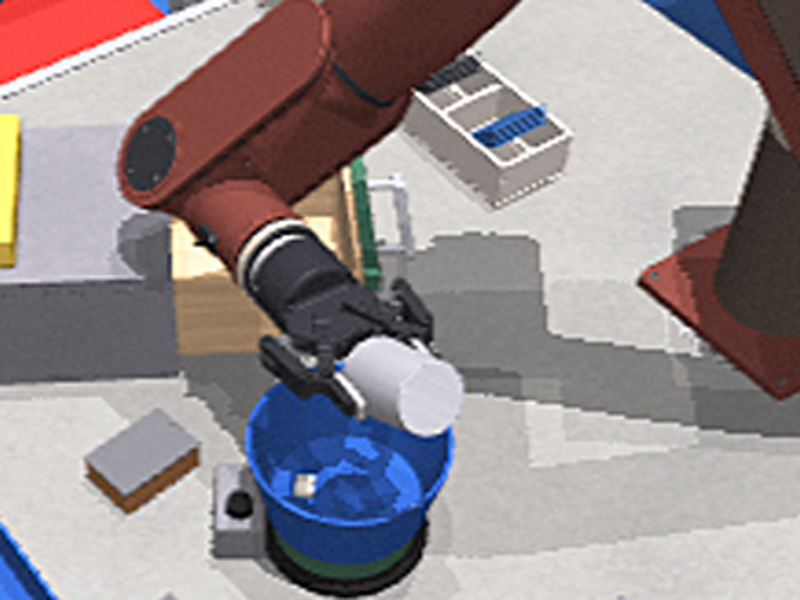

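One chip shows in the bowl at crop (303,487), and the wrist is low over the drawer, so I'll raise while tilting further.

move_arm --angular '[[0, 0, 0], [0, 5, 0], [0, 5, 0], [0, 5, 0], [0, 5, 0]]' --delta_pos '[[1.5, 0, 0], [1.8, 0, 0], [1.8, 0, 0.2], [1.8, 0, 0.4], [1.8, 0, 0.4]]' --grip '[0, 0, 0, 0, 0]'

```text
clock: 11.55
eef_pos: [0.5495, 0.0391, 0.3452]
eef_rot: [-0.57, 0.395, 0.362, 0.623]
force: [-0.0, 0.2, -1.3]
finger_gap: 0.0622
grasp_force: 65.3
```

move_arm --angular '[[0, 0, 0], [0, 0, 0], [0, 0, 0], [0, 0, 0], [0, 0, 0]]' --delta_pos '[[0, 0, 0], [0, 0, 0], [0, 0, 0], [0, 0, 0], [0, 0, 0]]' --grip '[0, 0, 0, 0, 0]'

```text
clock: 12.05
eef_pos: [0.5496, 0.0393, 0.3426]
eef_rot: [-0.57, 0.397, 0.362, 0.622]
force: [-0.5, -0.2, -1.1]
finger_gap: 0.0619
grasp_force: 65.3
```

```bash
python3 - <<'E'
from h import *
st();snap("s4.png","scene",(280,100,620,355));print(Rq(r.observe()["eef_rot"]).as_matrix().round(2))
E
```

```text
{'clock': 12.05, 'joints': [-0.6, 0.644, 1.754, 1.521, 2.228, -0.726], 'eef_pos': [0.55, 0.039, 0.343], 'eef_rot': [-0.57, 0.397, 0.362, 0.622], 'force': [-0.454, -0.245, -1.111], 'ft_torque': [-0.555, 0.032, -0.009], 'grasp_force': 65.267, 'finger_gap': 0.062}
[[-0.03  1.    0.08]
 [-0.42 -0.09  0.9 ]
 [ 0.91 -0.    0.42]]
```

View pics/s4.png

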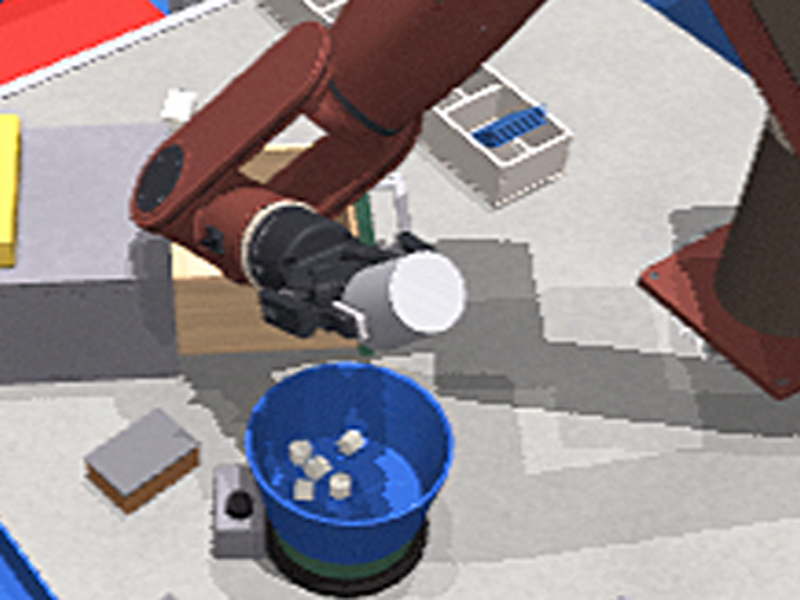

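Five chips are in the bowl, around crop (320,465), and the cup is tipped about 140°. I'll tilt it back.

move_arm --angular '[[0, -7, 0], [0, -7, 0], [0, -7, 0], [0, -7, 0], [0, -7, 0]]' --delta_pos '[[-0.35, 0, 0], [-0.35, 0, 0], [-0.35, 0, 0], [-0.35, 0, 0], [-0.35, 0, 0]]' --grip '[0, 0, 0, 0, 0]'

```text
clock: 12.6
eef_pos: [0.5498, 0.0421, 0.3252]
eef_rot: [-0.434, 0.567, 0.517, 0.472]
force: [-0.2, -0.0, -1.1]
finger_gap: 0.0616
grasp_force: 65.2
```

move_arm --angular '[[0, -7, 0], [0, -7, 0], [0, -7, 0], [0, -7, 0], [0, -7, 0]]' --delta_pos '[[-0.35, 0, 0], [-0.35, 0, 0], [-0.35, 0, 0], [-0.35, 0, 0], [-0.35, 0, 0]]' --grip '[0, 0, 0, 0, 0]'

```text
clock: 13.1
eef_pos: [0.5491, 0.0351, 0.31]
eef_rot: [-0.258, 0.683, 0.624, 0.28]
force: [0.0, 0.6, -1.0]
finger_gap: 0.0618
grasp_force: 65.2
```

move_arm --angular '[[0, -7, 0], [0, -7, 0], [0, -7, 0], [0, -7, 0], [0, -7, 0]]' --delta_pos '[[-0.35, 0, 0], [-0.35, 0, 0], [-0.35, 0, 0], [-0.35, 0, 0], [-0.35, 0, 0]]' --grip '[0, 0, 0, 0, 0]'

```text
clock: 13.6
eef_pos: [0.5478, 0.0207, 0.3016]
eef_rot: [-0.058, 0.735, 0.672, 0.062]
force: [-0.3, 0.6, -1.8]
finger_gap: 0.0619
grasp_force: 65.2
```

move_arm --angular '[[0, -7, 0], [0, -7, 0], [0, -7, 0], [0, -7, 0], [0, -7, 0]]' --delta_pos '[[-0.35, 0, 0], [-0.35, 0, 0], [-0.35, 0, 0], [-0.35, 0, 0], [-0.35, 0, 0]]' --grip '[0, 0, 0, 0, 0]'

```text
clock: 14.1
eef_pos: [0.5463, 0.0042, 0.3028]
eef_rot: [0.146, 0.72, 0.659, -0.161]
force: [-0.3, -0.4, -1.2]
finger_gap: 0.062
grasp_force: 65.2
```

```bash
python3 - <<'E'
from h import *
st()
# cup grasp: base was at z .022 when TCP z .0622 (tilt -25)
import numpy as np
ps=np.deg2rad(85);x0=np.array([np.cos(ps),np.sin(ps)])
T=np.array([.37,-.06])-.0145*x0   # TCP offset from cup axis as grasped
print(T);a=go2([T[0],T[1],.16],85,-25);go2([T[0],T[1],.042],85,-25,a)
o=np.array([.4038,-.3278])-np.array([.4132,-.3193]);print(o@np.array([.616,.788]),o@np.array([.788,-.616]))
E
```

```text
{'clock': 14.1, 'joints': [0.118, 0.085, 1.603, -0.429, 1.553, 0.235], 'eef_pos': [0.546, 0.004, 0.303], 'eef_rot': [0.146, 0.72, 0.659, -0.161], 'force': [-0.313, -0.377, -1.177], 'ft_torque': [0.259, 0.001, 0.039], 'grasp_force': 65.245, 'finger_gap': 0.062}
[ 0.36873624 -0.07444482]
rotvec [-0.1  0.2 -0. ] n>= 1 shift [ -2.47 -17.01  16.91]
rotvec [0. 0. 0.] n>= 0 shift [ 4.99 -0.   10.69]
-0.012488400000000018 -0.002171200000000011
```

move_arm --angular '[[0, 0, 0], [0, 0, 0], [0, 0, 0], [0, 0, 0], [0, 0, 0]]' --delta_pos '[[-1.7, -3.4, 0.8], [-1.7, -3.4, 0.8], [-1.7, -3.4, 0.8], [-1.7, -3.4, 0.8], [-1.7, -3.4, 0.8]]' --grip '[0, 0, 0, 0, 0]'

```text
clock: 14.6
eef_pos: [0.367, -0.0748, 0.3016]
eef_rot: [0.144, 0.72, 0.66, -0.16]
force: [-0.0, -0.3, -0.6]
finger_gap: 0.0618
grasp_force: 65.3
```

move_arm --angular '[[0, 0, 0], [0, 0, 0], [0, 0, 0], [0, 0, 0], [0, 0, 0]]' --delta_pos '[[1.6, 0, 3.4], [1.6, 0, 3.4], [1.6, 0, 3.4], [1.6, 0, 3.4], [1.6, 0, 3.4]]' --grip '[0, 0, 0, 0, 0]'

```text
clock: 15.1
eef_pos: [0.3677, -0.0734, 0.113]
eef_rot: [0.144, 0.72, 0.659, -0.16]
force: [1.2, -0.4, -1.4]
finger_gap: 0.062
grasp_force: 65.3
```

```bash
python3 - <<'E'
from h import *
st();go2([.3687,-.0744,.0415],85,-25)
E
```

```text
{'clock': 15.1, 'joints': [-0.032, -0.205, 2.253, -0.474, 1.166, 0.262], 'eef_pos': [0.368, -0.073, 0.113], 'eef_rot': [0.144, 0.72, 0.659, -0.16], 'force': [1.171, -0.446, -1.436], 'ft_torque': [0.279, -0.061, 0.0], 'grasp_force': 65.285, 'finger_gap': 0.062}
rotvec [-0.2 -0.1 -0. ] n>= 1 shift [2.94 0.1  6.52]
```

move_arm --angular '[[0, 0, 0], [0, 0, 0], [0, 0, 0], [0, 0, 0], [0, 0, 0]]' --delta_pos '[[1, 0.1, 2.3], [1, 0, 2.3], [0.6, 0, 1.2], [0.3, 0, 0.6], [0, 0, 0]]' --grip '[0, 0, 0, 0, 0]'

```text
clock: 15.6
eef_pos: [0.368, -0.0742, 0.0433]
eef_rot: [0.144, 0.72, 0.66, -0.161]
force: [-0.5, -0.6, -1.8]
finger_gap: 0.0617
grasp_force: 65.2
```

```bash
python3 - <<'E'
from h import *
st()
E
```

```text
{'clock': 15.6, 'joints': [-0.034, -0.054, 2.281, -0.519, 1.01, 0.355], 'eef_pos': [0.368, -0.074, 0.043], 'eef_rot': [0.144, 0.72, 0.66, -0.161], 'force': [-0.479, -0.586, -1.758], 'ft_torque': [0.303, -0.01, 0.025], 'grasp_force': 65.249, 'finger_gap': 0.062}
```

move_arm --angular '[[0, 0, 0], [0, 0, 0], [0, 0, 0]]' --delta_pos '[[0.1, 0, 0.2], [0, 0, 0], [0, 0, 0]]' --grip '[0, 0, 0]'

```text
clock: 15.9
eef_pos: [0.3695, -0.0742, 0.0425]
eef_rot: [0.145, 0.72, 0.659, -0.16]
force: [0.7, -0.1, -2.1]
finger_gap: 0.0616
grasp_force: 65.2
```

move_arm --angular '[[0, 0, 0], [0, 0, 0], [0, 0, 0]]' --delta_pos '[[0.05, 0, 0.1], [0, 0, 0], [0, 0, 0]]' --grip '[0, 0, 0]'

```text
clock: 16.2
eef_pos: [0.3689, -0.0742, 0.0407]
eef_rot: [0.145, 0.72, 0.66, -0.16]
force: [-0.1, -0.3, -1.8]
finger_gap: 0.0623
grasp_force: 65.2
```

move_arm --angular '[[0, 0, 0], [0, 0, 0], [0, 0, 0]]' --delta_pos '[[0.05, 0, 0.1], [0, 0, 0], [0, 0, 0]]' --grip '[0, 0, 0]'

```text
clock: 16.5
eef_pos: [0.3691, -0.0742, 0.04]
eef_rot: [0.145, 0.72, 0.659, -0.16]
force: [-2.3, 0.6, 5.7]
finger_gap: 0.0621
grasp_force: 65.8
```

move_arm --angular '[[0, 0, 0], [0, 0, 0], [0, 0, 0]]' --delta_pos '[[0.05, 0, 0.1], [0, 0, 0], [0, 0, 0]]' --grip '[0, 0, 0]'

```text
clock: 16.8
eef_pos: [0.369, -0.0745, 0.0399]
eef_rot: [0.145, 0.72, 0.659, -0.161]
force: [-7.4, 3.9, 18.3]
finger_gap: 0.062
grasp_force: 66.9
```

```bash
python3 - <<'E'
from h import *
st();snap("s5.png","scene",(280,60,640,330))
E
```

```text
{'clock': 16.8, 'joints': [-0.033, -0.043, 2.28, -0.525, 1.001, 0.365], 'eef_pos': [0.369, -0.074, 0.04], 'eef_rot': [0.145, 0.72, 0.659, -0.161], 'force': [-7.357, 3.865, 18.322], 'ft_torque': [-0.254, 1.139, -0.438], 'grasp_force': 66.858, 'finger_gap': 0.062}
```

View pics/s5.png

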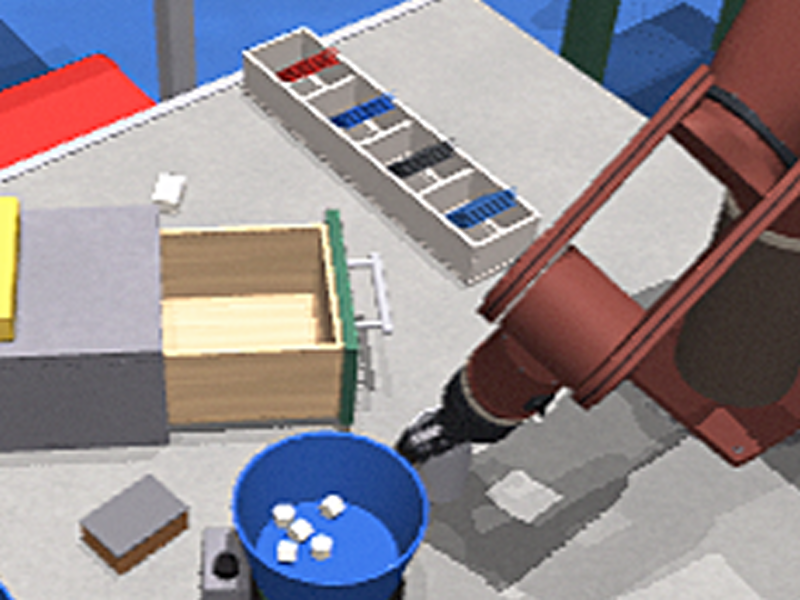

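The cup stands on the table at crop (450,480), and five chips lie in the bowl. I'll release and back out.

move_arm --angular '[[0, 0, 0], [0, 0, 0], [0, 0, 0], [0, 0, 0], [0, 0, 0]]' --delta_pos '[[-0.1, 0, -0.1], [0, 0, 0], [0, 0, 0], [0, 0, 0], [0, 0, 0]]' --grip '[0, -0.7, -1, -1, -1]'

```text
clock: 17.35
eef_pos: [0.3687, -0.0746, 0.0396]
eef_rot: [0.144, 0.72, 0.66, -0.16]
force: [0.5, -0.2, -0.1]
finger_gap: 0.0853
grasp_force: 0.0
```

move_arm --angular '[[0, 0, 0], [0, 0, 0], [0, 0, 0], [0, 0, 0], [0, 0, 0]]' --delta_pos '[[0, 0, -2], [0, 0, -4], [0, 0, -5], [0, 0, -5], [0, 0, -5]]' --grip '[-1, -1, -1, -1, -1]'

```text
clock: 17.85
eef_pos: [0.3768, 0.0142, 0.2319]
eef_rot: [0.144, 0.72, 0.66, -0.16]
force: [1.3, -0.0, -1.7]
finger_gap: 0.0853
grasp_force: 0.0
```

```bash
python3 - <<'E'
from h import *
st();a=go2([.45,.22,.20],20,0)
snap("t5.png","top",(100,240,580,600))
E
```

```text
{'clock': 17.85, 'joints': [0.188, -0.271, 2.066, -0.418, 1.484, 0.341], 'eef_pos': [0.377, 0.014, 0.232], 'eef_rot': [0.144, 0.72, 0.66, -0.16], 'force': [1.335, -0.038, -1.696], 'ft_torque': [0.219, -0.064, -0.012], 'grasp_force': 0.0, 'finger_gap': 0.085}
rotvec [13.9 22.3 63.9] n>= 8 shift [ 13.92 -16.83   3.19]
```

View pics/t5.png

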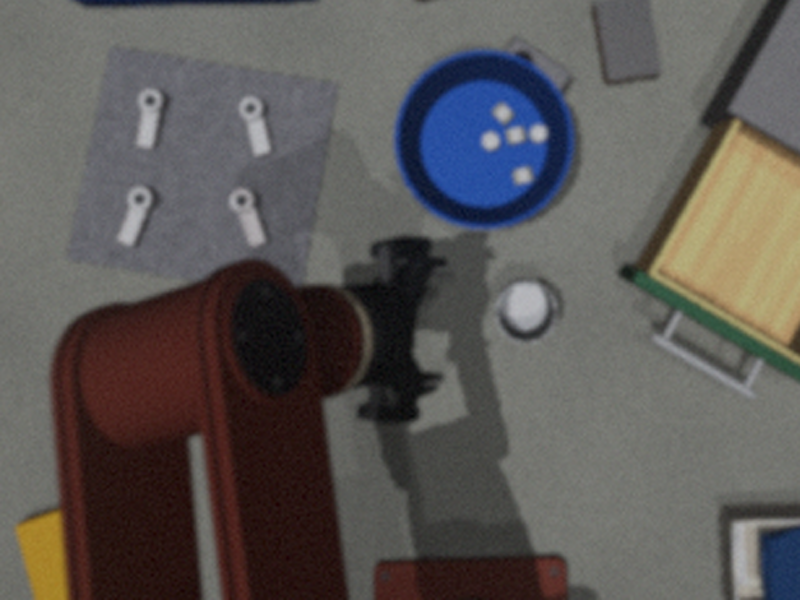

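The bowl holds five chips around crop (510,140), the cup is empty and upright at (526,307), and the four levers haven't moved.

```bash
cat >>h.py <<'E'
def levers():
    im=cams.camera("top");g=cv2.GaussianBlur(im.min(2),(3,3),0);out=[]
    m=(g>135).astype(np.uint8)
    for c in cv2.findContours(m,cv2.RETR_EXTERNAL,cv2.CHAIN_APPROX_NONE)[0]:
        A=cv2.contourArea(c)
        if not 80<A<500: continue
        M=np.zeros_like(m);cv2.drawContours(M,[c],-1,1,-1);v,u=np.nonzero(M)
        P=np.array([w("top",a,b,.020,1)[:2] for a,b in zip(u,v)])
        q=P.mean(0)
        if not(.36<q[0]<.72 and .12<q[1]<.48): continue
        l,E=np.linalg.eigh(np.cov((P-q).T));e=E[:,1];t=(P-q)@e
        if (t**3).mean()!=0:
            y=np.abs((P-q)@E[:,0]); # boss end is wider
            if y[t>.012].mean()<y[t<-.012].mean(): e=-e
        out.append((q.round(4).tolist(),round(float(np.degrees(np.arctan2(e[1],e[0]))),1),(q-.006*e).round(4).tolist(),round(float(np.ptp(t)),3)))
    return out
E
python3 - <<'E'
from h import *
for l in levers(): print(l)
E
```

```text
([0.4728, 0.235], 22.8, [0.4673, 0.2327], 0.059)
([0.4772, 0.3578], -15.8, [0.4714, 0.3594], 0.061)
([0.5729, 0.2274], 15.4, [0.5671, 0.2258], 0.063)
([0.5837, 0.3444], -4.2, [0.5777, 0.3448], 0.061)
```

```bash
python3 - <<'E'
from h import *
a=go2([.4673,.2327,.10],20,0)
E
```

```text
rotvec [14.5 21.7 63.9] n>= 8 shift [ 15.51 -17.46  13.68]
```

move_arm --angular '[[1.8, 2.7, 8], [1.8, 2.7, 8], [1.8, 2.7, 8], [1.8, 2.7, 8], [1.8, 2.7, 8]]' --delta_pos '[[0, 0, 0], [0, 0, 0], [0, 0, 0], [0, 0, 0], [0, 0, 0]]' --grip '[-0.2, -0.2, -0.2, -0.2, -0.2]'

```text
clock: 18.45
eef_pos: [0.3771, 0.0133, 0.2294]
eef_rot: [0.057, 0.924, 0.371, -0.068]
force: [-0.2, -0.3, -0.4]
finger_gap: 0.0515
grasp_force: 0.0
```

move_arm --angular '[[1.8, 2.7, 8], [1.8, 2.7, 8], [1.8, 2.7, 8], [0, 0, 0], [0, 0, 0]]' --delta_pos '[[0, 0, 0], [0, 0, 0], [0, 0, 0], [3.5, -4, 1.5], [3.5, -4, 2]]' --grip '[-0.2, -0.2, -0.2, -0.2, -0.2]'

```text
clock: 18.95
eef_pos: [0.4127, 0.1002, 0.1985]
eef_rot: [0.002, 0.985, 0.17, -0.005]
force: [0.1, -0.5, 0.6]
finger_gap: 0.0515
grasp_force: 0.0
```

move_arm --angular '[[0, 0, 0], [0, 0, 0], [0, 0, 0], [0, 0, 0], [0, 0, 0]]' --delta_pos '[[3.5, -4, 3], [3.5, -4, 3], [1.5, -1.5, 3], [0, 0, 1.2], [0, 0, 0]]' --grip '[-0.2, -0.2, -0.2, -0.2, -0.2]'

```text
clock: 19.45
eef_pos: [0.4475, 0.201, 0.1026]
eef_rot: [0.002, 0.985, 0.175, -0.01]
force: [-0.3, -0.2, -0.4]
finger_gap: 0.0513
grasp_force: 0.0
```

```bash
python3 - <<'E'
from h import *
st();a=go2([.4673,.2327,.007],20,0)
E
```

```text
{'clock': 19.45, 'joints': [0.263, 0.052, 1.97, -0.003, 1.141, 1.484], 'eef_pos': [0.448, 0.201, 0.103], 'eef_rot': [0.002, 0.985, 0.175, -0.01], 'force': [-0.305, -0.185, -0.423], 'ft_torque': [-0.029, 0.022, 0.019], 'grasp_force': 0.0, 'finger_gap': 0.051}
rotvec [0.1 1.2 0.1] n>= 1 shift [ 2.94 -2.31  9.56]
```

move_arm --angular '[[0.1, 1.2, 0], [0, 0, 0], [0, 0, 0], [0, 0, 0], [0, 0, 0]]' --delta_pos '[[1.5, -1.2, 0], [1.4, -1.1, 2], [0, 0, 2.5], [0, 0, 2.5], [0, 0, 1.5]]' --grip '[-0.2, -0.2, -0.2, -0.2, -0.2]'

```text
clock: 19.95
eef_pos: [0.4707, 0.2335, 0.0206]
eef_rot: [-0.001, 0.985, 0.174, 0.004]
force: [-0.9, -0.4, 0.4]
finger_gap: 0.0516
grasp_force: 0.0
```

```bash
python3 - <<'E'
from h import *
st();a=go2([.4673,.2327,.007],20,0)
E
```

```text
{'clock': 19.95, 'joints': [0.31, 0.24, 1.941, 0.001, 0.953, 1.53], 'eef_pos': [0.471, 0.234, 0.021], 'eef_rot': [-0.001, 0.985, 0.174, 0.004], 'force': [-0.878, -0.377, 0.45], 'ft_torque': [-0.022, -0.028, 0.007], 'grasp_force': 0.0, 'finger_gap': 0.052}
rotvec [-0.  -0.5  0. ] n>= 1 shift [-0.35 -0.04  1.36]
```

move_arm --angular '[[0, -0.5, 0], [0, 0, 0], [0, 0, 0], [0, 0, 0], [0, 0, 0]]' --delta_pos '[[-0.3, 0, 0.8], [0, 0, 0.5], [0, 0, 0], [0, 0, 0], [0, 0, 0]]' --grip '[-0.2, -0.2, 1, 1, 1]' --newtons 50

```text
clock: 20.45
eef_pos: [0.4683, 0.2329, 0.0089]
eef_rot: [-0.0, 0.985, 0.174, -0.0]
force: [-0.7, 0.3, -0.3]
finger_gap: 0.0187
grasp_force: 49.0
```

move_arm --angular '[[0, 0, 0], [0, 0, 0], [0, 0, 0], [0, 0, 0], [0, 0, 0]]' --delta_pos '[[0, 0, 0], [0, 0, -3], [0, 0, -5], [0, 0, -5], [0, 0, -5]]' --grip '[1, 1, 1, 1, 1]'

```text
clock: 20.95
eef_pos: [0.467, 0.2324, 0.1894]
eef_rot: [-0.0, 0.985, 0.174, -0.001]
force: [0.6, 0.1, -0.4]
finger_gap: 0.0186
grasp_force: 49.0
```

```bash
python3 - <<'E'
from h import *
st();a=go2([.535,-.02,.185],20,0);go2([.535,-.02,.10],20,0,a)
E
```

```text
{'clock': 20.95, 'joints': [0.31, 0.009, 1.837, 0.001, 1.298, 1.53], 'eef_pos': [0.467, 0.232, 0.189], 'eef_rot': [-0.0, 0.985, 0.174, -0.001], 'force': [0.636, 0.117, -0.406], 'ft_torque': [0.019, -0.019, 0.021], 'grasp_force': 49.038, 'finger_gap': 0.019}
rotvec [-0.   0.2  0.1] n>= 1 shift [-2.24 26.05  0.44]
rotvec [0. 0. 0.] n>= 0 shift [ 0.  -0.   8.5]
```

move_arm --angular '[[0, 0, 0], [0, 0, 0], [0, 0, 0], [0, 0, 0], [0, 0, 0]]' --delta_pos '[[-0.3, 3, 0], [-0.4, 4, 0], [-0.4, 4, 0], [-0.4, 4, 0], [-0.4, 4, 0]]' --grip '[1, 1, 1, 1, 1]'

```text
clock: 21.45
eef_pos: [0.5149, 0.0462, 0.1877]
eef_rot: [-0.0, 0.985, 0.174, -0.001]
force: [1.2, 0.6, -1.1]
finger_gap: 0.0181
grasp_force: 49.0
```

move_arm --angular '[[0, 0, 0], [0, 0, 0], [0, 0, 0], [0, 0, 0], [0, 0, 0]]' --delta_pos '[[-0.3, 4, 0], [0, 3, 0], [0, 0, 2], [0, 0, 3], [0, 0, 3.5]]' --grip '[1, 1, 1, 1, 1]'

```text
clock: 21.95
eef_pos: [0.537, -0.0199, 0.1028]
eef_rot: [0.0, 0.985, 0.174, 0.0]
force: [0.1, -0.4, -0.5]
finger_gap: 0.0182
grasp_force: 49.1
```

```bash
python3 - <<'E'
from h import *
st()
for l in levers(): print(l)
E
```

```text
{'clock': 21.95, 'joints': [-0.183, 0.143, 1.87, -0.001, 1.128, 1.038], 'eef_pos': [0.537, -0.02, 0.103], 'eef_rot': [0.0, 0.985, 0.174, 0.0], 'force': [0.118, -0.419, -0.505], 'ft_torque': [-0.002, -0.099, 0.018], 'grasp_force': 49.096, 'finger_gap': 0.018}
([0.4774, 0.3576], -15.8, [0.4716, 0.3593], 0.059)
([0.5727, 0.2273], 14.8, [0.5669, 0.2258], 0.063)
```

move_arm --angular '[[0, 0, 0], [0, 0, 0], [0, 0, 0], [0, 0, 0], [0, 0, 0]]' --delta_pos '[[0, 0, 1], [0, 0, 0], [0, 0, 0], [0, 0, -4], [0, 0, -5]]' --grip '[1, 1, 0.1, 0.1, 0.1]'

```text
clock: 22.5
eef_pos: [0.535, -0.0189, 0.1829]
eef_rot: [-0.001, 0.985, 0.174, -0.003]
force: [0.6, 0.4, -0.2]
finger_gap: 0.0383
grasp_force: 0.0
```

```bash
python3 - <<'E'
from h import *
st();a=go2([.5669,.2258,.12],15,0);go2([.5669,.2258,.008],15,0,a)
E
```

```text
{'clock': 22.5, 'joints': [-0.182, 0.051, 1.807, -0.001, 1.289, 1.038], 'eef_pos': [0.535, -0.019, 0.183], 'eef_rot': [-0.001, 0.985, 0.174, -0.003], 'force': [0.563, 0.371, -0.247], 'ft_torque': [0.02, -0.077, -0.053], 'grasp_force': 0.0, 'finger_gap': 0.038}
rotvec [-0.1  0.3  5.1] n>= 1 shift [  9.41 -22.81   6.29]
rotvec [0. 0. 0.] n>= 0 shift [-0.  -0.  11.2]
```

move_arm --angular '[[0, 0.3, 5.1], [0, 0, 0], [0, 0, 0], [0, 0, 0], [0, 0, 0]]' --delta_pos '[[0, 0, -1.5], [1.5, -3.8, 0], [1.5, -3.8, 0], [1.6, -3.8, 1], [1.6, -3.8, 1.5]]' --grip '[0, -0.2, -0.2, -0.2, -0.2]'

```text
clock: 23.0
eef_pos: [0.5592, 0.1456, 0.1766]
eef_rot: [-0.0, 0.991, 0.13, 0.005]
force: [0.6, -0.4, -0.2]
finger_gap: 0.0511
grasp_force: 0.0
```

move_arm --angular '[[0, 0, 0], [0, 0, 0], [0, 0, 0], [0, 0, 0], [0, 0, 0]]' --delta_pos '[[1.6, -3.8, 2], [1.6, -3.8, 2], [0, 0, 3], [0, 0, 3], [0, 0, 2]]' --grip '[-0.2, -0.2, -0.2, -0.2, -0.2]'

```text
clock: 23.5
eef_pos: [0.5687, 0.2265, 0.0528]
eef_rot: [-0.001, 0.991, 0.131, 0.002]
force: [-1.2, -0.1, 0.2]
finger_gap: 0.0511
grasp_force: 0.0
```

```bash
python3 - <<'E'
from h import *
st();go2([.5669,.2258,.008],15,0)
for l in levers(): print(l)
E
```

```text
{'clock': 23.5, 'joints': [0.25, 0.372, 1.697, 0.001, 1.069, 1.557], 'eef_pos': [0.569, 0.227, 0.053], 'eef_rot': [-0.001, 0.991, 0.131, 0.002], 'force': [-1.152, -0.107, 0.235], 'ft_torque': [0.041, 0.023, 0.014], 'grasp_force': 0.0, 'finger_gap': 0.051}
rotvec [-0.  -0.2  0.1] n>= 1 shift [-0.19  0.02  4.48]
([0.4783, 0.357], -14.7, [0.4725, 0.3585], 0.063)
```

move_arm --angular '[[0, -0.2, 0], [0, 0, 0], [0, 0, 0], [0, 0, 0], [0, 0, 0]]' --delta_pos '[[-0.2, 0, 2], [0, 0, 2], [0, 0, 0.5], [0, 0, 0], [0, 0, 0]]' --grip '[-0.2, -0.2, -0.2, 1, 1]'

```text
clock: 24.05
eef_pos: [0.5679, 0.2255, 0.0098]
eef_rot: [-0.0, 0.991, 0.13, 0.001]
force: [0.4, 0.9, -0.1]
finger_gap: 0.0228
grasp_force: 0.0
```

move_arm --angular '[[0, 0, 0], [0, 0, 0], [0, 0, 0], [0, 0, 0], [0, 0, 0]]' --delta_pos '[[0, 0, 0], [0, 0, -3], [0, 0, -5], [0, 0, -5], [0, 0, -5]]' --grip '[1, 1, 1, 1, 1]'

```text
clock: 24.55
eef_pos: [0.5666, 0.225, 0.1907]
eef_rot: [-0.0, 0.991, 0.13, 0.0]
force: [1.1, 0.9, -0.4]
finger_gap: 0.0181
grasp_force: 49.2
```

```bash
python3 - <<'E'
from h import *
st();a=go2([.54,.0,.185],15,0);go2([.54,.0,.10],15,0,a)
for l in levers(): print(l)
E
```

```text
{'clock': 24.55, 'joints': [0.248, 0.214, 1.611, 0.001, 1.316, 1.557], 'eef_pos': [0.567, 0.225, 0.191], 'eef_rot': [-0.0, 0.991, 0.13, 0.0], 'force': [1.128, 0.941, -0.403], 'ft_torque': [-0.006, -0.057, -0.029], 'grasp_force': 49.197, 'finger_gap': 0.018}
rotvec [-0. -0. -0.] n>= 1 shift [-8.39 21.04  0.57]
rotvec [0. 0. 0.] n>= 0 shift [-0.  -0.   8.5]
([0.4727, 0.3601], -11.4, [0.4668, 0.3613], 0.06)
```

move_arm --angular '[[0, 0, 0], [0, 0, 0], [0, 0, 0], [0, 0, 0], [0, 0, 0]]' --delta_pos '[[-1.2, 3, 0], [-1.6, 4, 0], [-1.6, 4, 0], [-1.6, 4, 0], [-1.4, 4, 0]]' --grip '[1, 1, 1, 1, 1]'

```text
clock: 25.1
eef_pos: [0.544, 0.0208, 0.1887]
eef_rot: [-0.0, 0.991, 0.131, 0.0]
force: [1.0, -0.4, -1.8]
finger_gap: 0.0184
grasp_force: 49.2
```

move_arm --angular '[[0, 0, 0], [0, 0, 0], [0, 0, 0], [0, 0, 0], [0, 0, 0]]' --delta_pos '[[-1, 2, 0], [0, 0, 2], [0, 0, 3], [0, 0, 3], [0, 0, 0.6]]' --grip '[1, 1, 1, 1, 1]'

```text
clock: 25.6
eef_pos: [0.5371, 0.0007, 0.0987]
eef_rot: [-0.001, 0.991, 0.13, -0.003]
force: [-1.4, 0.2, -1.2]
finger_gap: 0.0183
grasp_force: 49.2
```

move_arm --angular '[[0, 0, 0], [0, 0, 0], [0, 0, 0], [0, 0, 0], [0, 0, 0]]' --delta_pos '[[0, 0, 0], [0, 0, 0], [0, 0, -3], [0, 0, -5], [0, 0, -3]]' --grip '[0.1, 0.1, 0.1, 0.1, 0.1]'

```text
clock: 26.1
eef_pos: [0.542, 0.0003, 0.2178]
eef_rot: [0.001, 0.991, 0.13, 0.003]
force: [1.0, -1.1, 0.9]
finger_gap: 0.0384
grasp_force: 0.0
```

```bash
python3 - <<'E'
from h import *
st()
for l in levers(): print(l)
snap("t6.png","top",(100,240,580,600))
E
```

```text
{'clock': 26.1, 'joints': [-0.145, 0.027, 1.764, 0.0, 1.344, 1.164], 'eef_pos': [0.542, 0.0, 0.218], 'eef_rot': [0.001, 0.991, 0.13, 0.003], 'force': [1.019, -1.139, 0.867], 'ft_torque': [-0.002, -0.012, 0.02], 'grasp_force': 0.0, 'finger_gap': 0.038}
([0.4779, 0.3575], -16.1, [0.4722, 0.3591], 0.06)
([0.5807, 0.3447], -3.7, [0.5747, 0.3451], 0.061)
```

View pics/t6.png

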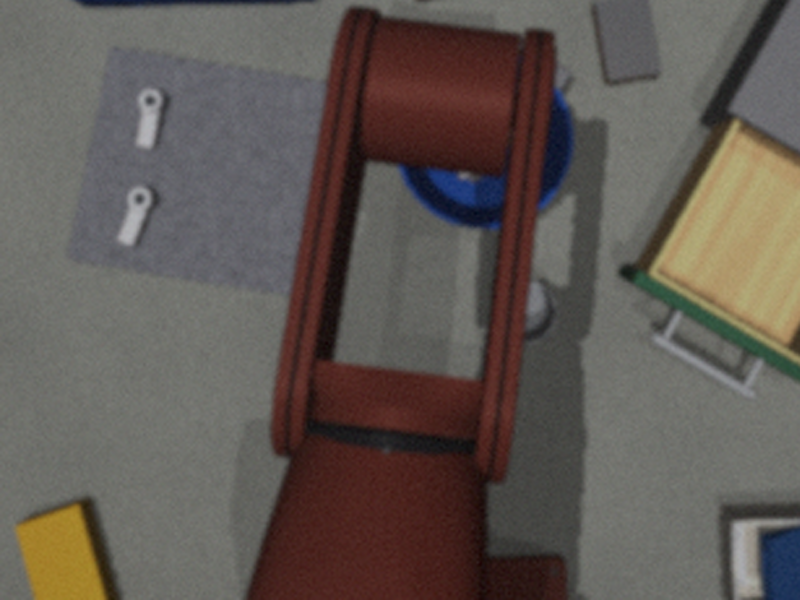

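Two levers remain, at crop (148,118) and (135,215). The first two are off the mat.

```bash
python3 - <<'E'
from h import *
a=go2([.4722,.3591,.12],-16,0);go2([.4722,.3591,.008],-16,0,a)
E
```

```text
rotvec [ 0.1 -0.8 31. ] n>= 4 shift [-16.84 -32.53  10.06]
rotvec [0. 0. 0.] n>= 0 shift [ 0.  -0.  11.2]
```

move_arm --angular '[[0, -0.4, 7.8], [0, -0.4, 7.8], [0, 0, 7.7], [0, 0, 7.7], [0, 0, 0]]' --delta_pos '[[0, 0, 0], [0, 0, 0], [0, 0, 0], [0, 0, 0], [-1.8, -3.5, 0]]' --grip '[0, -0.2, -0.2, -0.2, -0.2]'

```text
clock: 26.7
eef_pos: [0.5336, 0.0364, 0.2132]
eef_rot: [0.002, 0.99, -0.143, -0.006]
force: [0.2, 0.9, 1.1]
finger_gap: 0.0518
grasp_force: 0.0
```

move_arm --angular '[[0, 0, 0], [0, 0, 0], [0, 0, 0], [0, 0, 0], [0, 0, 0]]' --delta_pos '[[-1.8, -3.5, 0], [-1.8, -3.5, 0], [-1.8, -3.5, 0.5], [-1.8, -3.5, 1.5], [-1.8, -3.5, 1.5]]' --grip '[-0.2, -0.2, -0.2, -0.2, -0.2]'

```text
clock: 27.2
eef_pos: [0.494, 0.234, 0.1787]
eef_rot: [0.001, 0.99, -0.139, -0.005]
force: [0.4, 0.3, -0.3]
finger_gap: 0.0509
grasp_force: 0.0
```

move_arm --angular '[[0, 0, 0], [0, 0, 0], [0, 0, 0], [0, 0, 0], [0, 0, 0]]' --delta_pos '[[-1.8, -3.5, 1.5], [-1.8, -3.5, 1.5], [-1.8, -3.5, 1.5], [-0.6, -1, 2], [0, 0, 0]]' --grip '[-0.2, -0.2, -0.2, -0.2, -0.2]'

```text
clock: 27.7
eef_pos: [0.4643, 0.3602, 0.1103]
eef_rot: [0.003, 0.99, -0.138, -0.009]
force: [-0.5, 0.1, -0.7]
finger_gap: 0.0512
grasp_force: 0.0
```

```bash
python3 - <<'E'
from h import *
st();go2([.4722,.3591,.008],-16,0)
for l in levers(): print(l)
E
```

```text
{'clock': 27.7, 'joints': [0.522, 0.259, 1.718, 0.007, 1.181, 2.366], 'eef_pos': [0.464, 0.36, 0.11], 'eef_rot': [0.003, 0.99, -0.138, -0.009], 'force': [-0.531, 0.134, -0.655], 'ft_torque': [-0.024, 0.035, -0.019], 'grasp_force': 0.0, 'finger_gap': 0.051}
rotvec [0.4 0.9 0.2] n>= 1 shift [ 0.79 -0.11 10.23]
```

move_arm --angular '[[0.4, 0.9, 0.2], [0, 0, 0], [0, 0, 0], [0, 0, 0], [0, 0, 0]]' --delta_pos '[[0.8, -0.1, 0], [0, 0, 3], [0, 0, 3], [0, 0, 2], [0, 0, 0]]' --grip '[-0.2, -0.2, -0.2, -0.2, -0.2]'

```text
clock: 28.25
eef_pos: [0.4743, 0.3557, 0.0306]
eef_rot: [0.0, 0.99, -0.142, -0.0]
force: [-0.8, -1.1, -0.7]
finger_gap: 0.0513
grasp_force: 0.0
```

```bash
python3 - <<'E'
from h import *
st();go2([.4722,.3591,.008],-16,0)
E
```

```text
{'clock': 28.25, 'joints': [0.511, 0.368, 1.752, -0.001, 1.022, 2.367], 'eef_pos': [0.474, 0.356, 0.031], 'eef_rot': [0.0, 0.99, -0.142, -0.0], 'force': [-0.838, -1.093, -0.732], 'ft_torque': [-0.022, 0.063, -0.002], 'grasp_force': 0.0, 'finger_gap': 0.051}
rotvec [ 0.1 -0.  -0.3] n>= 1 shift [-0.3  -0.27  2.26]
```

move_arm --angular '[[0, 0, 0], [0, 0, 0], [0, 0, 0], [0, 0, 0], [0, 0, 0]]' --delta_pos '[[-0.3, -0.3, 1], [0, 0, 1.2], [0, 0, 0], [0, 0, 0], [0, 0, 0]]' --grip '[-0.2, -0.2, -0.2, 1, 1]'

```text
clock: 28.75
eef_pos: [0.4732, 0.3619, 0.0109]
eef_rot: [-0.001, 0.99, -0.141, 0.001]
force: [0.1, -0.7, 1.3]
finger_gap: 0.0233
grasp_force: 0.3
```

move_arm --angular '[[0, 0, 0], [0, 0, 0], [0, 0, 0], [0, 0, 0], [0, 0, 0]]' --delta_pos '[[0, 0, 0], [0, 0, -3], [0, 0, -5], [0, 0, -5], [0, 0, -5]]' --grip '[1, 1, 1, 1, 1]'

```text
clock: 29.25
eef_pos: [0.4719, 0.3613, 0.1922]
eef_rot: [-0.001, 0.99, -0.141, 0.001]
force: [1.1, -0.2, -1.4]
finger_gap: 0.0183
grasp_force: 48.4
```

```bash
python3 - <<'E'
from h import *
st();a=go2([.54,-.045,.19],-16,0);go2([.54,-.045,.10],-16,0,a)
for l in levers(): print(l)
E
```

```text
{'clock': 29.25, 'joints': [0.521, 0.176, 1.652, -0.0, 1.311, 2.375], 'eef_pos': [0.472, 0.361, 0.192], 'eef_rot': [-0.001, 0.99, -0.141, 0.001], 'force': [1.131, -0.232, -1.366], 'ft_torque': [0.027, -0.01, -0.03], 'grasp_force': 48.355, 'finger_gap': 0.018}
rotvec [-0.1 -0.1 -0.2] n>= 1 shift [17.74 37.18  0.22]
rotvec [0. 0. 0.] n>= 0 shift [ 0. -0.  9.]
```

move_arm --angular '[[0, 0, 0], [0, 0, 0], [0, 0, 0], [0, 0, 0], [0, 0, 0]]' --delta_pos '[[1.7, 3.5, 0], [1.9, 4, 0], [1.9, 4, 0], [1.9, 4, 0], [1.9, 4, 0]]' --grip '[1, 1, 1, 1, 1]'

```text
clock: 29.8
eef_pos: [0.5072, 0.1467, 0.1903]
eef_rot: [-0.001, 0.99, -0.141, 0.001]
force: [0.6, 0.6, -0.8]
finger_gap: 0.0182
grasp_force: 48.4
```

move_arm --angular '[[0, 0, 0], [0, 0, 0], [0, 0, 0], [0, 0, 0], [0, 0, 0]]' --delta_pos '[[1.9, 4, 0], [1.9, 4, 0], [1.9, 4, 0], [1.9, 4, 0], [0.8, 1.7, 0]]' --grip '[1, 1, 1, 1, 1]'

```text
clock: 30.3
eef_pos: [0.5387, -0.0489, 0.1902]
eef_rot: [-0.0, 0.99, -0.143, 0.002]
force: [0.0, 0.3, -1.5]
finger_gap: 0.0181
grasp_force: 48.4
```

```bash
python3 - <<'E'
from h import *
st();a=go2([.54,-.045,.10],-16,0)
E
```

```text
{'clock': 30.3, 'joints': [-0.237, 0.051, 1.793, 0.001, 1.295, 1.62], 'eef_pos': [0.539, -0.049, 0.19], 'eef_rot': [-0.0, 0.99, -0.143, 0.002], 'force': [0.019, 0.329, -1.528], 'ft_torque': [-0.015, -0.021, -0.003], 'grasp_force': 48.444, 'finger_gap': 0.018}
rotvec [-0.  -0.2 -0.4] n>= 1 shift [ 0.02 -0.41  9.02]
```

move_arm --angular '[[0, 0, 0], [0, 0, 0], [0, 0, 0], [0, 0, 0], [0, 0, 0]]' --delta_pos '[[0, -0.4, 2], [0, 0, 3], [0, 0, 3], [0, 0, 0.8], [0, 0, 0]]' --grip '[1, 1, 1, 1, 0.1]'

```text
clock: 30.8
eef_pos: [0.5385, -0.041, 0.1007]
eef_rot: [-0.001, 0.99, -0.141, -0.0]
force: [0.3, 0.2, 0.1]
finger_gap: 0.0313
grasp_force: 0.0
```

move_arm --angular '[[0, 0, 0], [0, 0, 0], [0, 0, 0], [0, 0, 0], [0, 0, 0]]' --delta_pos '[[0, 0, 0], [0, 0, -2], [0, 0, -4], [0, 0, -4], [0, 0, -3]]' --grip '[0.1, 0.1, 0.1, 0.1, 0.1]'

```text
clock: 31.3
eef_pos: [0.5411, -0.0417, 0.2375]
eef_rot: [-0.0, 0.99, -0.141, 0.004]
force: [0.6, -0.0, 0.1]
finger_gap: 0.0382
grasp_force: 0.0
```

```bash
python3 - <<'E'
from h import *
st();L=levers()
for l in L: print(l)
q,y,g,_=L[-1];a=go2([g[0],g[1],.12],y,0);go2([g[0],g[1],.008],y,0,a)
E
```

```text
{'clock': 31.3, 'joints': [-0.223, 0.012, 1.742, 0.002, 1.379, 1.63], 'eef_pos': [0.541, -0.042, 0.237], 'eef_rot': [-0.0, 0.99, -0.141, 0.004], 'force': [0.612, -0.041, 0.116], 'ft_torque': [-0.026, -0.002, -0.007], 'grasp_force': 0.0, 'finger_gap': 0.038}
([0.5802, 0.3449], -3.0, [0.5742, 0.3452], 0.061)
rotvec [ -0.   -0.9 -13.2] n>= 2 shift [  1.03 -38.85  12.3 ]
rotvec [0. 0. 0.] n>= 0 shift [-0.  -0.  11.2]
```

move_arm --angular '[[0, -0.4, -6.5], [0, -0.4, -6], [0, 0, 0], [0, 0, 0], [0, 0, 0]]' --delta_pos '[[0, 0, 0], [0, 0, 0], [0.1, -4, 0], [0.1, -4, 0], [0.1, -4, 0]]' --grip '[0, -0.2, -0.2, -0.2, -0.2]'

```text
clock: 31.85
eef_pos: [0.5512, 0.0792, 0.2347]
eef_rot: [-0.002, 0.999, -0.033, -0.004]
force: [0.8, -0.4, 0.5]
finger_gap: 0.0513
grasp_force: 0.0
```

move_arm --angular '[[0, 0, 0], [0, 0, 0], [0, 0, 0], [0, 0, 0], [0, 0, 0]]' --delta_pos '[[0.1, -4, 0.5], [0.1, -4, 1], [0.1, -4, 1.5], [0.1, -4, 1.5], [0.1, -4, 1.5]]' --grip '[-0.2, -0.2, -0.2, -0.2, -0.2]'

```text
clock: 32.35
eef_pos: [0.5685, 0.2798, 0.1748]
eef_rot: [-0.002, 0.999, -0.032, -0.004]
force: [0.6, -0.8, -0.1]
finger_gap: 0.0512
grasp_force: 0.0
```

move_arm --angular '[[0, 0, 0], [0, 0, 0], [0, 0, 0], [0, 0, 0], [0, 0, 0]]' --delta_pos '[[0.1, -4, 1.5], [0.1, -2.8, 2], [0, 0, 2.5], [0, 0, 0], [0, 0, 0]]' --grip '[-0.2, -0.2, -0.2, -0.2, -0.2]'

```text
clock: 32.85
eef_pos: [0.5735, 0.3456, 0.1141]
eef_rot: [-0.002, 0.999, -0.032, -0.005]
force: [0.1, 0.1, 1.5]
finger_gap: 0.051
grasp_force: 0.0
```

```bash
python3 - <<'E'
from h import *
st();go2([.575,.345,.008],-4,0)
for l in levers(): print(l)
E
```

```text
{'clock': 32.85, 'joints': [0.421, 0.429, 1.493, 0.008, 1.228, 2.054], 'eef_pos': [0.573, 0.346, 0.114], 'eef_rot': [-0.002, 0.999, -0.032, -0.005], 'force': [0.066, 0.096, 1.544], 'ft_torque': [-0.058, 0.0, -0.009], 'grasp_force': 0.0, 'finger_gap': 0.051}
rotvec [-0.2  0.6  0.3] n>= 1 shift [ 0.15  0.04 10.61]
```

move_arm --angular '[[-0.2, 0.6, 0.3], [0, 0, 0], [0, 0, 0], [0, 0, 0], [0, 0, 0]]' --delta_pos '[[0.1, 0, 0], [0, 0, 3], [0, 0, 3], [0, 0, 3], [0, 0, 1.4]]' --grip '[-0.2, -0.2, -0.2, -0.2, -0.2]'

```text
clock: 33.4
eef_pos: [0.5734, 0.3444, 0.0075]
eef_rot: [0.001, 0.999, -0.036, -0.001]
force: [-0.0, -1.0, -1.3]
finger_gap: 0.0515
grasp_force: 0.0
```

move_arm --angular '[[0, 0, 0], [0, 0, 0], [0, 0, 0], [0, 0, 0], [0, 0, 0]]' --delta_pos '[[0, 0, 0], [0, 0, 0], [0, 0, 0], [0, 0, 0], [0, 0, 0]]' --grip '[-0.2, 1, 1, 1, 1]'

```text
clock: 33.9
eef_pos: [0.576, 0.3461, 0.0118]
eef_rot: [-0.001, 0.999, -0.035, 0.001]
force: [0.7, -1.2, 6.2]
finger_gap: 0.0177
grasp_force: 47.5
```

move_arm --angular '[[0, 0, 0], [0, 0, 0], [0, 0, 0], [0, 0, 0], [0, 0, 0]]' --delta_pos '[[0, 0, -3], [0, 0, -5], [0, 0, -5], [0, 0, -5], [0, 0, 0]]' --grip '[1, 1, 1, 1, 1]'

```text
clock: 34.4
eef_pos: [0.5792, 0.3479, 0.2006]
eef_rot: [-0.004, 0.999, -0.035, 0.007]
force: [0.8, 0.6, 0.2]
finger_gap: 0.0183
grasp_force: 47.5
```

```bash
python3 - <<'E'
from h import *
st();a=go2([.535,-.02,.19],-4,0)
for l in levers(): print(l)
E
```

```text
{'clock': 34.4, 'joints': [0.424, 0.348, 1.429, -0.0, 1.348, 2.065], 'eef_pos': [0.579, 0.348, 0.201], 'eef_rot': [-0.004, 0.999, -0.035, 0.007], 'force': [0.814, 0.625, 0.151], 'ft_torque': [0.074, 0.044, -0.023], 'grasp_force': 47.457, 'finger_gap': 0.018}
rotvec [-0.4 -0.8 -0. ] n>= 1 shift [-1.84 37.01  1.06]
```

move_arm --angular '[[-0.4, -0.8, 0], [0, 0, 0], [0, 0, 0], [0, 0, 0], [0, 0, 0]]' --delta_pos '[[0, 2, 0], [-0.2, 4, 0], [-0.2, 4, 0], [-0.2, 4, 0], [-0.2, 4, 0]]' --grip '[1, 1, 1, 1, 1]'

```text
clock: 34.95
eef_pos: [0.5516, 0.164, 0.1878]
eef_rot: [0.004, 0.999, -0.035, -0.01]
force: [0.4, 0.4, 0.1]
finger_gap: 0.0183
grasp_force: 47.4
```

move_arm --angular '[[0, 0, 0], [0, 0, 0], [0, 0, 0], [0, 0, 0], [0, 0, 0]]' --delta_pos '[[-0.2, 4, 0], [-0.2, 4, 0], [-0.2, 4, 0], [-0.2, 4, 0], [-0.2, 3, 1]]' --grip '[1, 1, 1, 1, 1]'

```text
clock: 35.45
eef_pos: [0.5289, -0.0252, 0.1811]
eef_rot: [0.004, 0.999, -0.036, -0.008]
force: [-0.1, 0.3, -1.5]
finger_gap: 0.0182
grasp_force: 47.4
```

```bash
python3 - <<'E'
from h import *
st();a=go2([.54,-.02,.105],-4,0)
E
```

```text
{'clock': 35.45, 'joints': [-0.19, 0.048, 1.814, -0.011, 1.295, 1.455], 'eef_pos': [0.529, -0.025, 0.181], 'eef_rot': [0.004, 0.999, -0.036, -0.008], 'force': [-0.066, 0.262, -1.532], 'ft_torque': [0.023, -0.079, 0.001], 'grasp_force': 47.446, 'finger_gap': 0.018}
rotvec [ 0.5  1.  -0.1] n>= 1 shift [ 1.07 -0.6   7.61]
```

move_arm --angular '[[0.5, 1, 0], [0, 0, 0], [0, 0, 0], [0, 0, 0], [0, 0, 0]]' --delta_pos '[[1.1, -0.6, 1], [0, 0, 3], [0, 0, 3], [0, 0, 0.3], [0, 0, 0]]' --grip '[1, 1, 1, 1, 0.1]'

```text
clock: 35.95
eef_pos: [0.5396, -0.0173, 0.1069]
eef_rot: [-0.001, 0.999, -0.035, -0.001]
force: [-0.9, -1.1, 0.1]
finger_gap: 0.0319
grasp_force: 0.0
```

move_arm --angular '[[0, 0, 0], [0, 0, 0], [0, 0, 0], [0, 0, 0], [0, 0, 0]]' --delta_pos '[[0, 0, 0], [0, 0, -3], [0, 0, -4], [0, 0, -4], [0, 0, -4]]' --grip '[0.1, 0.1, 0.1, 0.1, 0.1]'

```text
clock: 36.45
eef_pos: [0.5417, -0.0173, 0.2626]
eef_rot: [-0.0, 0.999, -0.035, 0.003]
force: [1.5, -0.1, -0.7]
finger_gap: 0.0383
grasp_force: 0.0
```

```bash
python3 - <<'E'
from h import *
st();F=np.array([.369,-.0745,.0405])
z=(Ro.from_euler('z',85,degrees=True)*Ro.from_euler('x',180,degrees=True)*Ro.from_euler('y',-25,degrees=True)).apply([0,0,1])
a=go2(F-.18*z,85,-25);print(F-.18*z);go2(F,85,-25,a)
snap("s7.png","scene",(280,150,640,420))
for l in levers(): print(l)
E
```

```text
{'clock': 36.45, 'joints': [-0.178, -0.003, 1.71, 0.001, 1.429, 1.462], 'eef_pos': [0.542, -0.017, 0.263], 'eef_rot': [-0.0, 0.999, -0.035, 0.003], 'force': [1.451, -0.055, -0.657], 'ft_torque': [-0.02, -0.007, 0.048], 'grasp_force': 0.0, 'finger_gap': 0.038}
rotvec [-19.2 -20.  -87.5] n>= 11 shift [  2.86 -16.71   5.17]
[0.37563005 0.00128181 0.2036354 ]
rotvec [0. 0. 0.] n>= 0 shift [ 0. -0. 18.]
```

View pics/s7.png

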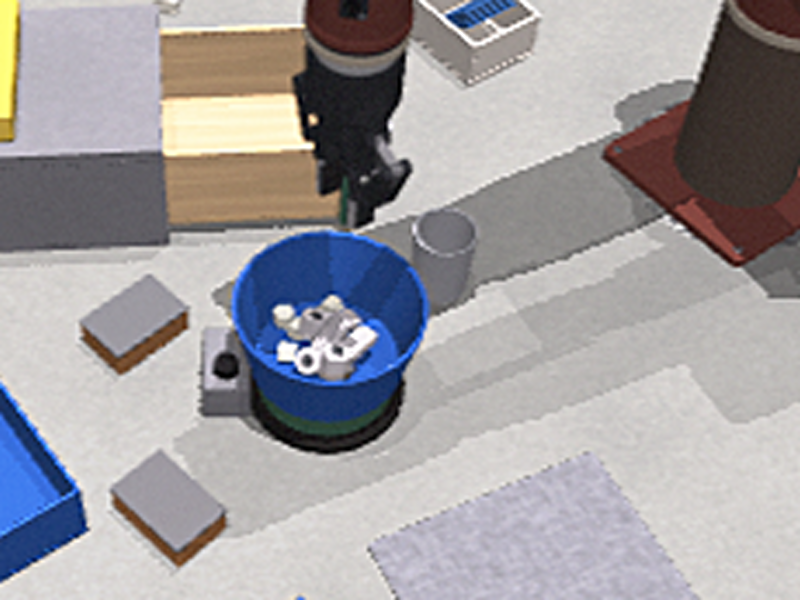

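The levers and chips are all in the bowl around crop (330,335), the mat is empty, and the cup is upright with its rim at (444,230).

move_arm --angular '[[-1.6, -1.7, -7.3], [-1.6, -1.7, -7.3], [-1.6, -1.7, -7.3], [-1.6, -1.7, -7.3], [-1.6, -1.7, -7.3]]' --delta_pos '[[0, 0, -0.5], [0, 0, -0.5], [0, 0, 0], [0, 0, 0], [0, 0, 0]]' --grip '[-1, -1, -1, -1, -1]'

```text
clock: 37.05
eef_pos: [0.5419, -0.0172, 0.2701]
eef_rot: [0.067, 0.954, 0.282, -0.073]
force: [0.4, 0.0, -0.0]
finger_gap: 0.0857
grasp_force: 0.0
```

move_arm --angular '[[-1.6, -1.7, -7.3], [-1.6, -1.7, -7.3], [-1.6, -1.7, -7.3], [-1.6, -1.7, -7.3], [-1.6, -1.7, -7.3]]' --delta_pos '[[0, 0, 0], [0, 0, 0], [0, 0, 0], [0, 0, 0], [0, 0, 0]]' --grip '[-1, -1, -1, -1, -1]'

```text
clock: 37.55
eef_pos: [0.5419, -0.017, 0.2699]
eef_rot: [0.126, 0.803, 0.565, -0.14]
force: [-0.0, -0.7, 0.6]
finger_gap: 0.0855
grasp_force: 0.0
```

move_arm --angular '[[-1.6, -1.6, -7.3], [-1.6, -1.3, -7.2], [0, 0, 0], [0, 0, 0], [0, 0, 0]]' --delta_pos '[[0, 0, 0], [0, 0, 0], [0, -3.5, 0], [0.5, -4, 0], [0.5, -4, 0]]' --grip '[-1, -1, -1, -1, -1]'

```text
clock: 38.05
eef_pos: [0.4267, 0.0023, 0.266]
eef_rot: [0.143, 0.72, 0.66, -0.159]
force: [-0.0, 1.3, 0.5]
finger_gap: 0.0854
grasp_force: 0.0
```

```bash
python3 - <<'E'
from h import *
st();F=np.array([.369,-.0745,.0405])
z=(Ro.from_euler('z',85,degrees=True)*Ro.from_euler('x',180,degrees=True)*Ro.from_euler('y',-25,degrees=True)).apply([0,0,1])
a=go2(F-.18*z,85,-25);go2(F,85,-25,a)
print(w("scene",280+444/2.222,150+230/2.222,.08))
E
```

```text
{'clock': 38.05, 'joints': [0.14, -0.182, 1.927, -0.419, 1.51, 0.277], 'eef_pos': [0.427, 0.002, 0.266], 'eef_rot': [0.143, 0.72, 0.66, -0.159], 'force': [-0.006, 1.307, 0.461], 'ft_torque': [0.167, -0.099, -0.023], 'grasp_force': 0.0, 'finger_gap': 0.085}
rotvec [-0.3 -0.3  0. ] n>= 1 shift [ 2.14 -5.08  5.88]
rotvec [0. 0. 0.] n>= 0 shift [ 0. -0. 18.]
[ 0.36926061 -0.06447163  0.08      ]
```

move_arm --angular '[[-0.3, -0.3, 0], [0, 0, 0], [0, 0, 0], [0, 0, 0], [0, 0, 0]]' --delta_pos '[[1, -2.5, 0], [1.1, -2.6, 0], [0, 0, 4], [0, 0, 4], [0, 0, 4]]' --grip '[-1, -1, -1, -1, -1]'

```text
clock: 38.55
eef_pos: [0.3748, -0.0252, 0.1482]
eef_rot: [0.147, 0.719, 0.66, -0.158]
force: [0.2, 0.2, -1.6]
finger_gap: 0.0854
grasp_force: 0.0
```

```bash
python3 - <<'E'
from h import *
st();go2([.369,-.0745,.0405],85,-25)
E
```

```text
{'clock': 38.55, 'joints': [0.094, -0.217, 2.189, -0.449, 1.279, 0.335], 'eef_pos': [0.375, -0.025, 0.148], 'eef_rot': [0.147, 0.719, 0.66, -0.158], 'force': [0.155, 0.244, -1.608], 'ft_torque': [0.196, -0.087, 0.003], 'grasp_force': 0.0, 'finger_gap': 0.085}
rotvec [ 0.2 -0.   0.1] n>= 1 shift [ 0.05 -0.15 11.86]
```

move_arm --angular '[[0.2, 0, 0], [0, 0, 0], [0, 0, 0], [0, 0, 0], [0, 0, 0]]' --delta_pos '[[0, -0.1, 3], [0, 0, 3], [0, 0, 3], [0, 0, 2.6], [0, 0, 0]]' --grip '[-1, -1, -1, -1, -1]'

```text
clock: 39.05
eef_pos: [0.366, -0.0746, 0.041]
eef_rot: [0.143, 0.72, 0.66, -0.163]
force: [0.1, 0.3, -0.2]
finger_gap: 0.0857
grasp_force: 0.0
```

move_arm --angular '[[0, 0, 0], [0, 0, 0], [0, 0, 0], [0, 0, 0], [0, 0, 0]]' --delta_pos '[[0, 0, 0], [0, 0, 0], [0, 0, 0], [0, 0, 0], [0, 0, 0]]' --grip '[0, 0, 0, 0, 0]' --newtons 60

```text
clock: 39.55
eef_pos: [0.3696, -0.0737, 0.0448]
eef_rot: [0.146, 0.719, 0.66, -0.161]
force: [-3.4, 0.7, 6.2]
finger_gap: 0.0621
grasp_force: 62.8
```

```bash
python3 - <<'E'
from h import *
st()
E
```

```text
{'clock': 39.55, 'joints': [-0.03, -0.055, 2.279, -0.523, 1.012, 0.36], 'eef_pos': [0.37, -0.074, 0.045], 'eef_rot': [0.146, 0.719, 0.66, -0.161], 'force': [-3.36, 0.729, 6.183], 'ft_torque': [0.03, 0.543, -0.216], 'grasp_force': 62.832, 'finger_gap': 0.062}
```

move_arm --angular '[[0, 0, 0], [0, 0, 0], [0, 0, 0], [0, 0, 0], [0, 0, 0]]' --delta_pos '[[-0.8, 0, -1.8], [-1.7, 0, -3.6], [-1.9, 0, -4], [-1.9, 0, -4], [-1.9, 0, -4]]' --grip '[0, 0, 0, 0, 0]'

```text
clock: 40.05
eef_pos: [0.3693, -0.0739, 0.2385]
eef_rot: [0.146, 0.719, 0.66, -0.16]
force: [1.4, -0.9, -1.1]
finger_gap: 0.062
grasp_force: 64.7
```

move_arm --angular '[[0, 0, 0], [0, 0, 0]]' --delta_pos '[[-0.8, 0, -2], [0, 0, 0]]' --grip '[0, 0]'

```text
clock: 40.25
eef_pos: [0.3719, -0.073, 0.2621]
eef_rot: [0.149, 0.72, 0.659, -0.158]
force: [0.6, 0.6, -2.0]
finger_gap: 0.0621
grasp_force: 64.7
```

```bash
python3 - <<'E'
from h import *
st();a=go2([.4038,-.3278,.25],52,-25)
E
```

```text
{'clock': 40.25, 'joints': [-0.028, -0.386, 2.096, -0.439, 1.464, 0.114], 'eef_pos': [0.372, -0.073, 0.262], 'eef_rot': [0.149, 0.72, 0.659, -0.158], 'force': [0.566, 0.568, -1.999], 'ft_torque': [0.317, -0.068, 0.011], 'grasp_force': 64.746, 'finger_gap': 0.062}
rotvec [14.3 -0.1 29.8] n>= 4 shift [-15.91  18.2    8.75]
```

move_arm --angular '[[3.6, 0, 7.5], [3.6, 0, 7.5], [3.6, 0, 7.4], [3.5, 0, 7.4], [0, 0, 0]]' --delta_pos '[[0, 0, 0], [0, 0, 0], [0, 0, 0], [0, 0, 0], [-2.3, 2.6, 1.25]]' --grip '[0, 0, 0, 0, 0]'

```text
clock: 40.75
eef_pos: [0.3741, -0.1083, 0.2538]
eef_rot: [0.091, 0.877, 0.428, -0.199]
force: [1.2, -0.4, -1.8]
finger_gap: 0.0616
grasp_force: 64.8
```

move_arm --angular '[[0, 0, 0], [0, 0, 0], [0, 0, 0], [0, 0, 0], [0, 0, 0]]' --delta_pos '[[-2.3, 2.6, 1.25], [-2.3, 2.6, 1.25], [-2.3, 2.6, 1.25], [-2.3, 2.6, 1.25], [-2.3, 2.6, 1.25]]' --grip '[0, 0, 0, 0, 0]'

```text
clock: 41.25
eef_pos: [0.3951, -0.2938, 0.2452]
eef_rot: [0.091, 0.877, 0.429, -0.199]
force: [0.6, 0.5, -0.5]
finger_gap: 0.0619
grasp_force: 64.7
```

move_arm --angular '[[0, 0, 0], [0, 0, 0], [0, 0, 0]]' --delta_pos '[[-2.1, 2.6, 1.25], [0, 0, 0], [0, 0, 0]]' --grip '[0, 0, 0]'

```text
clock: 41.55
eef_pos: [0.4002, -0.3278, 0.2425]
eef_rot: [0.091, 0.877, 0.428, -0.199]
force: [0.2, 0.9, -1.8]
finger_gap: 0.062
grasp_force: 64.9
```

```bash
python3 - <<'E'
from h import *
st();a=go2([.4038,-.3278,.12],52,-25);go2([.4038,-.3278,.066],52,-25,a)
E
```

```text
{'clock': 41.55, 'joints': [-0.565, 0.026, 1.779, -0.443, 1.412, 0.186], 'eef_pos': [0.4, -0.328, 0.242], 'eef_rot': [0.091, 0.877, 0.428, -0.199], 'force': [0.204, 0.945, -1.804], 'ft_torque': [0.198, -0.175, -0.018], 'grasp_force': 64.899, 'finger_gap': 0.062}
rotvec [-0.7  0.3  0.2] n>= 1 shift [ 5.38  0.29 11.  ]
rotvec [0. 0. 0.] n>= 0 shift [ 2.28 -0.    4.89]
```

move_arm --angular '[[-0.7, 0.3, 0.2], [0, 0, 0], [0, 0, 0], [0, 0, 0], [0, 0, 0]]' --delta_pos '[[1.3, 0.3, 2.5], [1.8, 0, 3.8], [1.8, 0, 3.8], [1.5, 0, 3.1], [0.9, 0, 1.9]]' --grip '[0, 0, 0, 0, 0]'

```text
clock: 42.05
eef_pos: [0.4031, -0.3254, 0.0727]
eef_rot: [0.094, 0.877, 0.429, -0.194]
force: [-0.1, -0.2, -0.6]
finger_gap: 0.0618
grasp_force: 64.9
```

move_arm --angular '[[0, 0, 0], [0, 0, 0]]' --delta_pos '[[0, 0, 0], [0, 0, 0]]' --grip '[0, 0]'

```text
clock: 42.25
eef_pos: [0.4049, -0.3275, 0.0763]
eef_rot: [0.096, 0.877, 0.429, -0.194]
force: [-0.4, 0.3, -0.9]
finger_gap: 0.0617
grasp_force: 64.9
```

move_arm --angular '[[0, 0, 0], [0, 0, 0], [0, 0, 0]]' --delta_pos '[[0.05, 0, 0.1], [0, 0, 0], [0, 0, 0]]' --grip '[0, 0, 0]'

```text
clock: 42.55
eef_pos: [0.4055, -0.3288, 0.0763]
eef_rot: [0.097, 0.878, 0.428, -0.193]
force: [-0.2, -0.1, -1.4]
finger_gap: 0.0616
grasp_force: 64.9
```

move_arm --angular '[[0, 0, 0], [0, 0, 0], [0, 0, 0]]' --delta_pos '[[0.05, 0, 0.1], [0, 0, 0], [0, 0, 0]]' --grip '[0, 0, 0]'

```text
clock: 42.85
eef_pos: [0.4046, -0.3284, 0.0738]
eef_rot: [0.096, 0.878, 0.428, -0.194]
force: [-0.6, 1.1, -1.2]
finger_gap: 0.0617
grasp_force: 64.9
```

move_arm --angular '[[0, 0, 0], [0, 0, 0], [0, 0, 0]]' --delta_pos '[[0.25, 0, 0.5], [0, 0, 0], [0, 0, 0]]' --grip '[0, 0, 0]'

```text
clock: 43.15
eef_pos: [0.4045, -0.3281, 0.0677]
eef_rot: [0.096, 0.877, 0.428, -0.194]
force: [0.1, 0.1, -1.1]
finger_gap: 0.0619
grasp_force: 64.9
```

move_arm --angular '[[0, 0, 0], [0, 0, 0], [0, 0, 0]]' --delta_pos '[[0.05, 0, 0.1], [0, 0, 0], [0, 0, 0]]' --grip '[0, 0, 0]'

```text
clock: 43.45
eef_pos: [0.4049, -0.3283, 0.0671]
eef_rot: [0.096, 0.877, 0.428, -0.194]
force: [-0.7, -0.4, -1.6]
finger_gap: 0.0617
grasp_force: 64.9
```

move_arm --angular '[[0, 0, 0], [0, 0, 0], [0, 0, 0]]' --delta_pos '[[0.05, 0, 0.1], [0, 0, 0], [0, 0, 0]]' --grip '[0, 0, 0]'

```text
clock: 43.75
eef_pos: [0.4054, -0.3286, 0.0667]
eef_rot: [0.097, 0.877, 0.428, -0.194]
force: [-0.0, 0.2, 4.3]
finger_gap: 0.0622
grasp_force: 65.2
```

move_arm --angular '[[0, 0, 0], [0, 0, 0], [0, 0, 0], [0, 0, 0], [0, 0, 0]]' --delta_pos '[[0, 0, 0], [0, 0, 0], [0, 0, 0], [0, 0, 0], [0, 0, 0]]' --grip '[-0.7, -1, -1, -1, -1]'

```text
clock: 44.25
eef_pos: [0.4047, -0.3281, 0.0658]
eef_rot: [0.096, 0.877, 0.428, -0.194]
force: [-1.1, -0.1, -0.1]
finger_gap: 0.0856
grasp_force: 0.0
```

move_arm --angular '[[0, 0, 0], [0, 0, 0], [0, 0, 0], [0, 0, 0], [0, 0, 0]]' --delta_pos '[[0, 0, -2], [0, 0, -4], [0, 0, -5], [0, 0, -5], [0, 0, -4]]' --grip '[-1, -1, -1, -1, -1]'

```text
clock: 44.75
eef_pos: [0.4572, -0.2605, 0.2501]
eef_rot: [0.097, 0.878, 0.428, -0.193]
force: [1.0, -0.3, 0.2]
finger_gap: 0.0851
grasp_force: 0.0
```

```bash
python3 - <<'E'
from h import *
st()
# push: shut fingers in front of handle. drawer x dir -31.3deg
c=np.deg2rad(-31.3);X=np.array([np.cos(c),np.sin(c)])
h=np.array([.316,-.2428]);S=h-.05*X;print(S,np.linalg.norm(S))
a=go2([.28,-.22,.25],59,0);
E
```

```text
{'clock': 44.75, 'joints': [-0.407, 0.081, 1.706, -0.424, 1.476, 0.323], 'eef_pos': [0.457, -0.261, 0.25], 'eef_rot': [0.097, 0.878, 0.428, -0.193], 'force': [1.046, -0.338, 0.192], 'ft_torque': [0.119, -0.114, 0.015], 'grasp_force': 0.0, 'finger_gap': 0.085}
[ 0.27327706 -0.21682404] 0.34884526215984185
rotvec [-1.2 24.9 -6.9] n>= 3 shift [-5.650e+00 -1.728e+01  1.000e-02]
```

move_arm --angular '[[-0.4, 8.3, -2.3], [-0.4, 8.3, -2.3], [-0.4, 8.3, -2.3], [0, 0, 0], [0, 0, 0]]' --delta_pos '[[0, 0, 0], [0, 0, 0], [0, 0, 0], [-1.4, -4, 0], [-1.4, -4, 0]]' --grip '[1, 1, 1, 1, 1]'

```text
clock: 45.25
eef_pos: [0.3719, -0.2445, 0.247]
eef_rot: [-0.001, 0.871, 0.492, -0.002]
force: [-0.5, -0.4, 1.0]
finger_gap: 0.0126
grasp_force: 0.0
```

move_arm --angular '[[0, 0, 0], [0, 0, 0], [0, 0, 0], [0, 0, 0], [0, 0, 0]]' --delta_pos '[[-1.4, -4, 0], [-1.4, -4, 0], [0, -1.3, 0], [0, 0, 0], [0, 0, 0]]' --grip '[1, 1, 1, 1, 1]'

```text
clock: 45.75
eef_pos: [0.2796, -0.2204, 0.2481]
eef_rot: [0.0, 0.871, 0.492, -0.002]
force: [-0.3, -0.2, -0.1]
finger_gap: -0.0002
grasp_force: 0.0
```

```bash
python3 - <<'E'
from h import *
st();go2([.2733,-.2168,.075],58.7,0)
snap("s8.png","scene",(280,60,640,330))
E
```

```text
{'clock': 45.75, 'joints': [-0.887, -0.494, 2.136, -0.003, 1.499, -0.345], 'eef_pos': [0.28, -0.22, 0.248], 'eef_rot': [0.0, 0.871, 0.492, -0.002], 'force': [-0.339, -0.179, -0.144], 'ft_torque': [0.002, 0.007, -0.014], 'grasp_force': 0.0, 'finger_gap': -0.0}
rotvec [-0.1  0.2  0.2] n>= 1 shift [-0.02 -0.72 17.31]
```

View pics/s8.png

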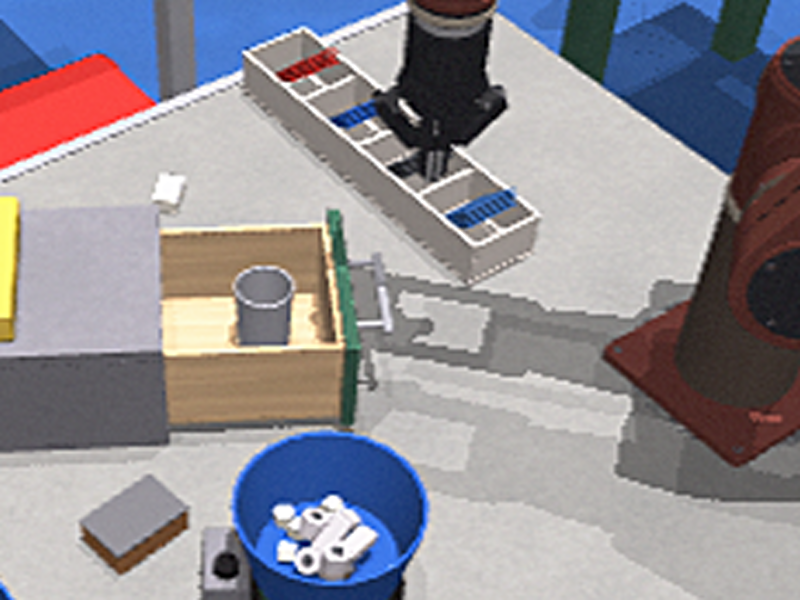

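The cup stands upright in the drawer at crop (263,305), so I can push the drawer shut.

move_arm --angular '[[0, 0, 0], [0, 0, 0], [0, 0, 0], [0, 0, 0], [0, 0, 0]]' --delta_pos '[[0, -0.7, 2.5], [0, 0, 4], [0, 0, 4], [0, 0, 4], [0, 0, 2.8]]' --grip '[1, 1, 1, 1, 1]'

```text
clock: 46.3
eef_pos: [0.2724, -0.2155, 0.0721]
eef_rot: [-0.002, 0.87, 0.493, -0.002]
force: [0.3, -0.6, 0.1]
finger_gap: -0.0001
grasp_force: 0.0
```

move_arm --angular '[[0, 0, 0], [0, 0, 0], [0, 0, 0], [0, 0, 0], [0, 0, 0]]' --delta_pos '[[0, 1, 0], [0, 1, 0], [0, 0.5, 0], [0, 0.5, 0], [0, 0.5, 0]]' --grip '[1, 1, 1, 1, 1]'

```text
clock: 46.8
eef_pos: [0.3028, -0.2344, 0.0744]
eef_rot: [-0.001, 0.87, 0.492, -0.002]
force: [-1.6, 0.7, -0.7]
finger_gap: -0.0001
grasp_force: 0.6
```

move_arm --angular '[[0, 0, 0], [0, 0, 0], [0, 0, 0], [0, 0, 0], [0, 0, 0]]' --delta_pos '[[0, 0.7, 0], [0, 1, 0], [0, 1.2, 0], [0, 1.2, 0], [0, 1.2, 0]]' --grip '[1, 1, 1, 1, 1]'

```text
clock: 47.3
eef_pos: [0.3489, -0.2627, 0.0747]
eef_rot: [-0.0, 0.871, 0.492, -0.002]
force: [-1.7, -0.7, 0.6]
finger_gap: -0.0001
grasp_force: 0.8
```

```bash
python3 - <<'E'
from h import *
st();go2([.4655-.02*.8545,-.3345+.02*.5195,.075],58.7,0)
E
```

```text
{'clock': 47.3, 'joints': [-0.824, -0.053, 2.135, -0.004, 1.061, -0.28], 'eef_pos': [0.349, -0.263, 0.075], 'eef_rot': [-0.0, 0.871, 0.492, -0.002], 'force': [-1.681, -0.68, 0.605], 'ft_torque': [-0.023, 0.256, -0.066], 'grasp_force': 0.759, 'finger_gap': -0.0}
rotvec [-0.1  0.2  0.3] n>= 1 shift [-0.08 11.7  -0.03]
```

move_arm --angular '[[0, 0, 0], [0, 0, 0], [0, 0, 0], [0, 0, 0], [0, 0, 0]]' --delta_pos '[[0, 1.2, 0], [0, 1.2, 0], [0, 1.2, 0], [0, 1.2, 0], [0, 1.2, 0]]' --grip '[1, 1, 1, 1, 1]'

```text
clock: 47.8
eef_pos: [0.4004, -0.2935, 0.0745]
eef_rot: [-0.0, 0.87, 0.492, -0.002]
force: [-1.3, -0.1, 0.4]
finger_gap: -0.0002
grasp_force: 0.8
```

move_arm --angular '[[0, 0, 0], [0, 0, 0], [0, 0, 0], [0, 0, 0], [0, 0, 0]]' --delta_pos '[[0, 1.2, 0], [0, 1.2, 0], [0, 1, 0], [0, 0.5, 0], [0, 0.4, 0]]' --grip '[1, 1, 1, 1, 1]'

```text
clock: 48.3
eef_pos: [0.4368, -0.3152, 0.0743]
eef_rot: [-0.001, 0.87, 0.492, -0.002]
force: [-1.0, 0.6, 0.7]
finger_gap: -0.0002
grasp_force: 0.6
```

move_arm --angular '[[0, 0, 0], [0, 0, 0], [0, 0, 0]]' --delta_pos '[[0, 0.3, 0], [0, 0, 0], [0, 0, 0]]' --grip '[1, 1, 1]'

```text
clock: 48.6
eef_pos: [0.4389, -0.3165, 0.0744]
eef_rot: [-0.0, 0.87, 0.492, -0.002]
force: [1.1, -0.2, 0.1]
finger_gap: -0.0
grasp_force: 0.0
```

```bash
python3 - <<'E'
from h import *
st();go2([.4655-.02*.8545,-.3345+.02*.5195,.075],58.7,0)
E
```

```text
{'clock': 48.6, 'joints': [-0.769, 0.194, 1.873, -0.003, 1.077, -0.226], 'eef_pos': [0.439, -0.316, 0.074], 'eef_rot': [-0.0, 0.87, 0.492, -0.002], 'force': [1.131, -0.173, 0.121], 'ft_torque': [0.026, -0.011, -0.026], 'grasp_force': 0.0, 'finger_gap': -0.0}
rotvec [-0.1  0.1  0.3] n>= 1 shift [-0.16  1.21 -0.06]
```

move_arm --angular '[[0, 0, 0], [0, 0, 0], [0, 0, 0], [0, 0, 0], [0, 0, 0]]' --delta_pos '[[0, 0.3, 0], [0, 0.3, 0], [0, 0.2, 0], [0, 0.2, 0], [0, 0, 0]]' --grip '[1, 1, 1, 1, 1]'

```text
clock: 49.1
eef_pos: [0.4478, -0.322, 0.0744]
eef_rot: [-0.0, 0.87, 0.492, -0.002]
force: [-0.0, -0.8, -0.2]
finger_gap: 0.0004
grasp_force: 0.0
```

move_arm --angular '[[0, 0, 0], [0, 0, 0], [0, 0, 0]]' --delta_pos '[[0, 0.2, 0], [0, 0.1, 0], [0, 0, 0]]' --grip '[1, 1, 1]'

```text
clock: 49.4
eef_pos: [0.4498, -0.3232, 0.0743]
eef_rot: [-0.001, 0.87, 0.492, -0.002]
force: [-2.4, 1.9, 1.7]
finger_gap: -0.0002
grasp_force: 1.4
```

move_arm --angular '[[0, 0, 0], [0, 0, 0], [0, 0, 0]]' --delta_pos '[[0, 0.1, 0], [0, 0.1, 0], [0, 0, 0]]' --grip '[1, 1, 1]'

```text
clock: 49.7
eef_pos: [0.4499, -0.3232, 0.0742]
eef_rot: [-0.003, 0.87, 0.492, -0.003]
force: [-10.0, 5.7, 8.0]
finger_gap: -0.0001
grasp_force: 5.7
```

move_arm --angular '[[0, 0, 0], [0, 0, 0], [0, 0, 0]]' --delta_pos '[[0, 0.2, 0], [0, 0, 0], [0, 0, 0]]' --grip '[1, 1, 1]'

```text
clock: 50.0
eef_pos: [0.45, -0.3233, 0.0741]
eef_rot: [-0.005, 0.87, 0.492, -0.004]
force: [-16.9, 9.0, 15.2]
finger_gap: 0.0
grasp_force: 10.0
```

move_arm --angular '[[0, 0, 0], [0, 0, 0], [0, 0, 0], [0, 0, 0], [0, 0, 0]]' --delta_pos '[[0, -1, 0], [0, -2, 0], [0, -2, 0], [0, 0, -5], [0, 0, -5]]' --grip '[1, 1, 1, 1, 1]'

```text
clock: 50.5
eef_pos: [0.4094, -0.298, 0.1736]
eef_rot: [-0.002, 0.871, 0.492, -0.002]
force: [1.3, -1.1, -0.5]
finger_gap: 0.0002
grasp_force: 0.0
```

```bash
python3 - <<'E'
from h import *
st();im=cams.camera("top")
a=cv2.imread("pics/top0.png");b=cv2.resize(im[:,:,::-1],(800,600),interpolation=cv2.INTER_CUBIC)
# compare front-panel patch (green) with the shut start picture
def green(x): x=x[290:390,510:670].astype(int);v,u=np.nonzero((x[:,:,1]-x[:,:,2]>20)&(x[:,:,1]-x[:,:,0]>8));return len(u),u.mean().round(2),v.mean().round(2)
print(green(a),green(b))
s=cv2.imread("pics/scene0.png")[130:270,330:400].astype(int)
t=cv2.resize(cams.camera("scene")[:,:,::-1],(800,600),interpolation=cv2.INTER_CUBIC)[130:270,330:400].astype(int)
for x in(s,t):
    v,u=np.nonzero((x[:,:,1]-x[:,:,2]>30)&(x[:,:,1]-x[:,:,0]>10));print(len(u),u.mean().round(2),v.mean().round(2))
E
```

```text
{'clock': 50.5, 'joints': [-0.783, -0.01, 1.887, -0.003, 1.27, -0.241], 'eef_pos': [0.409, -0.298, 0.174], 'eef_rot': [-0.002, 0.871, 0.492, -0.002], 'force': [1.294, -1.139, -0.473], 'ft_torque': [-0.077, 0.018, 0.043], 'grasp_force': 0.0, 'finger_gap': 0.0}
(1012, np.float64(78.31), np.float64(53.55)) (809, np.float64(66.8), np.float64(46.79))
395 25.89 62.36
401 25.82 62.57
```

```bash
python3 -c "
from station import r
print(r.close_job())"
```

```text
the job is handed in; nothing more can be done
None
```

I poured all five ceramic chips I could see into the bowl, then added the four raw levers, stood the empty cup upright in the drawer, and pushed the drawer shut; the job is handed in at about 50 s on the clock, with no verdict returned.

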